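# Set up a stepped shaft level on V-blocks over a cut-off wheel

### The job

Set the stepped shaft up level across the cut-off saw, ready to have its thin end cut off at the shoulder. In the middle of the bare off-cut bed stack the packing block, on it the packing plate, and on that the small V-block; stand the big V-block in the middle of the clamping bed (the one with the upright backing plate), then lay the shaft in the two Vs, thick end in the big one, square to the wheel with its shoulder right above it. Let go of everything and leave the bottle and the off-cut tray where they are.

Things in the scene. Friction and masses are not known exactly. Their poses are not given: they have to be found in the camera images.
- packing_block: Loose steel packing block, a plain slab 50 (its x) x 56 (its y) x 20 mm high; the larger and thicker of the two plain slabs on the bench. Origin at the centre of its underside, z up. About 0.4 kg.
- packing_plate: Loose steel packing plate, a plain slab 44 (its x) x 46 (its y) x 10 mm high; the smaller and thinner of the two plain slabs, flat on the bench. Origin at the centre of its underside, z up. About 0.15 kg.
- small_v: Loose small dark grey iron V-block, V upwards: 40 wide (its x) x 36 long (its y) x 30 mm high, flat upright sides. 90 degree V along its y in the middle of the top, 12.7 mm deep. The shaft's thin end lying in it has its axis 34.3 mm above the underside. Origin at the centre of its underside, z up. About 0.3 kg. Alike either way round.
- big_v: Loose big dark grey iron V-block, V upwards: 54 wide (its x) x 36 long (its y) x 56 mm high, flat upright sides. 90 degree V along its y in the middle of the top, 20 mm deep. The shaft's thick end lying in it has its axis 64.3 mm above the underside. Origin at the centre of its underside, z up. About 0.7 kg. Alike either way round.
- shaft: Loose aluminium round shaft, 0.5 kg: thick end 40 dia x 110 mm, thin end 24 dia x 110 mm, meeting at a shoulder. Origin on the axis at the shoulder, x along the axis to the thick end; centre of mass at x = 26 mm. Starts level, axis 45 mm above the bench, in a fixed wooden cradle: notched boards 18 mm thick at x = +-85 mm, only a 10 mm high base between them. Grip near the shoulder, lift straight up.
- clamp_bed: Clamping bed of the saw, left or right of the wheel: fixed steel plate, x -60 to +90, y -55 to +55 mm, top 45 mm above the bench. Unlike the other bed it has an upright dark backing plate 52 mm high along its +x edge (face at x = +78 mm). Origin on the top surface, the middle where the big V-block belongs; x away from the robot, y parallel to the wheel's axis, z up.
- offcut_bed: Off-cut bed of the saw, on the wheel's other side: the same plate, size, origin and axes as the clamping bed, but bare, without backing plate. Origin on its top surface (45 mm above the bench), the middle where the packing belongs. Bed origins are 140 mm apart along y, with a 30 mm gap between the plates.
- wheel: Brown abrasive cut-off wheel, 3 mm thick, fixed, seen edge-on in the middle of the 30 mm gap between the beds, parked just below their tops. Origin in the wheel's plane midway between the bed origins, level with the bed tops; y along the wheel's axis (across the beds), x along the gap away from the robot, z up.
- bottle: Bystander: white plastic bottle with a red cap, 66 mm in diameter, 170 mm tall, standing on the bench. Origin at the centre of its base, z up.
- offcut_tray: Bystander: blue sheet-metal tray 190 x 100 x 32 mm with metal off-cuts in it, on the bench at the side opposite to the cradle. Origin at the centre of its underside, z up.
Mind the look-alikes: they are no part of the job. Leave any pink or turquoise look-alike of the big_v alone.

How it is judged:
By the outcome, as a careful person would: the job done as asked, in the order asked, and still so for the second after the job is handed in, with the robot touching nothing.
It also fails if it takes over 134 s, if anything falls off the work surface, if the arm or the gripper's body presses on something with over 40 N, if the wrist force passes 120 N, or if a joint passes its speed limit or range.

### The arm

A 6-joint arm with a two-finger parallel gripper is mounted at the origin on the work surface. World frame = base frame: x ahead of the robot, y to its left, z up, the work surface at z = 0. Lengths are in m, angles in rad, forces in N, time in s.
With the tool pointing down it reaches from about 0.25 to 0.775 m from the base axis. Payload 4 kg.
Tool frame: the origin (TCP) lies midway between the tips of the shut fingers; the grasp point (between the pads) lies 19 mm behind it; x points along the fingers, y is the direction in which the jaws open and shut, and the axes are right-handed (so a half turn about x gives the same grasp; the last joint's range is limited). The gripper opens to 85 mm and grips with 20 to 120 N. Pads are 22 mm wide; open, the fingers measure 114 mm over their backs; the gripper's body (76 mm by 85 mm) begins 54 mm behind the grasp point. The pads swing forward as they close: fully open they stand 13 mm farther back than shut.
Start: joints at [1.158, 0.087, 1.371, -0, 1.684, -0.103], TCP at [0.168, 0.524, 0.231] pointing down, gripper open.
Joint ranges: [-3.1, 3.1], [-0.76, 2.03], [0.27, 2.55], [-1.08, 4.22], [0.17, 2.65], [-2.57, 2.57]. Speed limits (rad/s): [2.79, 2.79, 3.14, 3.14, 3.14, 3.14].

### API

Orientations are given as a unit quaternion [w, x, y, z].
In Python, from plant import manip, cams, models gives the robot as it stands. The module is installed in compiled form; this text tells all that it offers.
- The arm moves only by the tool drive_tool, never from a script. Its argument "plan" is one flat list of numbers, 6 for each row, row after row: the shift along the tool's x, y, z as a fraction of full scale, then the turn, a rotation vector about the tool's x, y, z as a fraction of full scale. In form: [dx, dy, dz, rx, ry, rz, dx, dy, dz, rx, ry, rz, ...]. A call has 1 to 10 rows; each row shifts and turns the commanded pose from where the row before left it, along the tool's axes as they then stand; what a row does not reach is not made up. Full scale, the value 1, is 20 mm for a shift and 4 degrees for a turn. A row lasts 1/12 s, in which the tool goes at most 41.7 mm and 7.16 degrees, less where a joint would pass 70% of its speed; a pose out of reach is approached as far as the arm can. A call with a number of a shift or a turn outside -1 to 1 is refused whole. A call with a gripper value outside its range is refused whole. "grip" is the opening, from 0 (shut) to 1 (fully open), set as the call begins (left out, the last holds). The fingers move at their own pace and stop on an object; the grip force is fixed at half the most. Time passes only in rows, so rows that do not move let the fingers close. It gives the time, the measured TCP pose, the force and the opening at its end, in the units of the state.
- manip.read_state(): the state, without advancing time (a new reading comes with each control period).
- cams.grab_frame(name): name is "scene" or "top" or "wrist"; returns the picture (384x512x3 uint8, blue, green, red); there is no depth.
- cams.camera_params(name): a dict with "fx", "fy", "cx", "cy" (pixels), "k1" (the pictures are not rectified: a ray, as slopes to the right and down, at radius r is drawn at 1 + k1 r^2 times it, then the intrinsics apply), "R" (3x3) and "t" (3): a world point X has camera coordinates R X + t. Camera axes: x right, y down, z forward; pixel columns grow to the right and rows downward; lengths in m; the calibration is good to about 2 mm. A picture is of the moment at which its call begins: read the wrist's pose just before it. camera_params takes no time and is no camera call; for the wrist camera it gives the pose at the moment of the call.
- manip.sign_off(): hands the job in, once; it reports no verdict.
Trained networks look in the newest picture that a camera, given by its name, has taken for a name from the list of things; names that differ only in an ending like _2 or _b are one class to them, and where a whole thing is asked for, a point or a joint stands for the part that bears it (a point fixed in the world has none). Each returns a list of dicts, best first, with "score" (0 to 1); they miss things now and then, are a little off and sometimes report something else, mostly with a low value. They report only what shows in the picture. A call takes as long as a camera call. They do not tell look-alikes from the thing itself.
- models.look_for(camera, name): "location" ([x, y, z] in m, in the coordinates of the camera as it stood for that picture, good to about 4 mm: the middle of the surface that is visible of it).
- models.masks_of(camera, name): "pixels" (384x512 bool, what is visible of it).
The state is a dict: "clock": time; "joints": joint angles; "joint_velocities": joint speeds; "joint_torque": joint torques, N m; "eef_pos": TCP position; "tcp_rot": TCP orientation; "wrist_force": force on the tool from outside, world axes, zero at the start; "moment": the same for the moment, N m; "grip_width": finger opening in m.
Only numpy, scipy, OpenCV 4.12 (cv2) and the standard library are available. Lean on these libraries where they do the work, as an engineer would, in place of code of your own. Each camera call takes 0.05 s, during which the arm holds its last target. There are 200 camera calls.

## Working session

There is one attempt and no reset: what is moved stays moved. The work goes in short steps, Python scripts to look and compute and a tool call to move; the robot and the scene stay as the last step left them, time stands still between calls to the robot, and variables do not carry over. Pictures are saved under pics/ and viewed, about 12 in all and at most 16, crops included, and the job is handed in when it is done.

Besides the shell and the picture viewer there is one more tool, called after "Emit:" as name(argument=value, ...), one argument or row to a line, values as JSON. drive_tool: Moves the arm, as the interface text tells. Its arguments: {"type":"object","properties":{"plan":{"type":"array","items":{"type":"number"}},"grip":{"type":"number"}},"required":["plan"]}

```bash
mkdir -p pics; cat > h.py <<'E'
import numpy as np, cv2
from plant import manip, cams, models
NAMES=["packing_block","packing_plate","small_v","big_v","shaft","clamp_bed","offcut_bed","wheel","bottle","offcut_tray"]
def toworld(cam,p,P=None):
    P=P or cams.camera_params(cam); return np.array(P["R"]).T@(np.array(p)-np.array(P["t"]))
def pix2plane(cam,uv,z,P=None):
    P=P or cams.camera_params(cam)
    uv=np.array(uv,float).reshape(-1,2); d=np.c_[(uv[:,0]-P["cx"])/P["fx"],(uv[:,1]-P["cy"])/P["fy"]]
    s=d.copy()
    for _ in range(20): s=d/(1+P["k1"]*(s**2).sum(1))[:,None]
    R=np.array(P["R"]);C=-R.T@np.array(P["t"]); D=np.c_[s,np.ones(len(s))]@R
    return C+D*((z-C[2])/D[:,2])[:,None]
def proj(cam,X,P=None):
    P=P or cams.camera_params(cam); c=np.atleast_2d(X)@np.array(P["R"]).T+np.array(P["t"]); s=c[:,:2]/c[:,2:]
    s=s*(1+P["k1"]*(s**2).sum(1))[:,None]; return s*[P["fx"],P["fy"]]+[P["cx"],P["cy"]]
def grab(cam,fn=None):
    P=cams.camera_params(cam); im=np.array(cams.grab_frame(cam))
    if fn: cv2.imwrite("pics/"+fn,im)
    return im,P
E
python3 - <<'E'
from h import *
for c in ("top","scene"):
    im,P=grab(c,c+"0.png"); 
    print(c,P["fx"],P["k1"],-np.array(P["R"]).T@P["t"])
    for n in NAMES:
        for d in models.look_for(c,n):
            if d["score"]>.3: w=toworld(c,d["location"],P); print(n,round(d["score"],2),w.round(3),proj(c,w,P).round(0))
print(manip.read_state())
a=cv2.imread("pics/top0.png")
cv2.imwrite("pics/top0b.png",cv2.resize(a,(800,600),interpolation=cv2.INTER_CUBIC))
E
```

```text
top 443.66607776199 -0.11506015240885042 [0.2609481 0.0053172 1.4543428]
packing_block 0.49 [0.472 0.201 0.021] [[192. 220.]]
packing_block 0.47 [ 0.701 -0.107  0.045] [[278. 140.]]
packing_plate 0.65 [ 0.469 -0.193  0.01 ] [[312. 208.]]
small_v 0.7 [0.496 0.062 0.031] [[234. 207.]]
big_v 0.68 [ 0.493 -0.074  0.05 ] [[275. 203.]]
big_v 0.65 [ 0.392 -0.007  0.045] [[258. 237.]]
big_v 0.63 [ 0.367 -0.104  0.048] [[289. 241.]]
shaft 0.87 [ 0.488 -0.375  0.056] [[368. 193.]]
clamp_bed 0.56 [ 0.702 -0.106  0.048] [[277. 140.]]
offcut_bed 0.84 [0.713 0.028 0.041] [[237. 142.]]
wheel 0.44 [ 0.699 -0.039  0.035] [[258. 144.]]
bottle 0.76 [0.737 0.284 0.108] [[156. 137.]]
offcut_tray 0.89 [0.501 0.393 0.005] [[135. 218.]]
scene 437.8514599214135 0.02567807179391945 [ 1.02725442 -0.73205346  0.74120698]
packing_block 0.5 [0.485 0.2   0.021] [[274. 162.]]
packing_plate 0.61 [ 0.475 -0.196  0.01 ] [[184. 242.]]
small_v 0.56 [0.499 0.054 0.023] [[251. 188.]]
big_v 0.75 [ 0.419 -0.023  0.037] [[209. 188.]]
big_v 0.64 [ 0.378 -0.122  0.038] [[173. 203.]]
shaft 0.72 [ 0.506 -0.383  0.056] [[132. 287
[... 303 characters left out ...]
]
{'clock': 1.1, 'joints': array([ 1.15788197e+00,  8.71951764e-02,  1.37070837e+00,  1.55738929e-05,
        1.68364820e+00, -1.03138736e-01]), 'joint_velocities': array([ 1.83159872e-03, -1.85308001e-03,  3.72819310e-03, -3.72915195e-04,
       -3.00028037e-05, -1.11892231e-03]), 'joint_torque': array([-4.55637255e-04, -3.51746500e+01, -3.13467658e+01, -2.00696622e-04,
        2.24918822e-04, -1.11901085e-05]), 'eef_pos': array([0.16768362, 0.5238125 , 0.23133927]), 'tcp_rot': array([ 0.69864039,  0.1090996 ,  0.69864359, -0.10906884]), 'wrist_force': array([ 0.40503786, -0.78432129, -0.17162057]), 'moment': array([-0.02780736,  0.01099608, -0.04321298]), 'grip_width': 0.08528406038878818}
```

View pics/top0b.png

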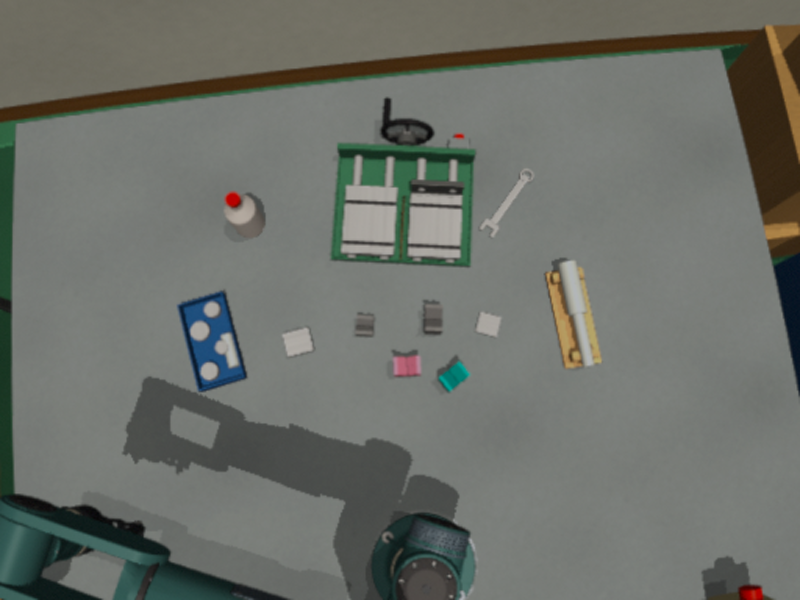

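View pics/scene0.png

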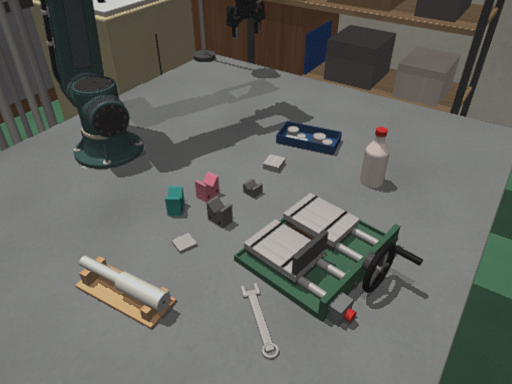

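Top view: bed with backing plate is the right one (y<0) at 435,225, and the bare one the left at 370,220. V-blocks: small grey (365,324), big grey (432,318), with pink (406,364) and turquoise (453,376) as look-alikes. Block is at (297,341), plate at (488,324). The shaft's thick end points away from the robot. Scene view agrees.

```bash
cat >> h.py <<'E'
from scipy.spatial.transform import Rotation as Ro
np.set_printoptions(suppress=True,precision=4)
def pose(s=None):
    s=s or manip.read_state(); q=s["tcp_rot"]; return s["eef_pos"],Ro.from_quat([q[1],q[2],q[3],q[0]])
def rows(target,yaw=None,n=None):
    """total tool-frame shift (units of 20mm) to world target with present axes; yaw: wanted direction of tool y (deg, mod 180) with x down; print tot"""
    p,R=pose(); d=R.inv().apply(np.array(target)-p)/.02
    print("pos",p.round(4),"shift now-axes units",d.round(2)," mm",((np.array(target)-p)*1e3).round(1))
    if yaw is not None:
        b=None
        for y in (yaw,yaw+180):
            a=np.radians(y); X=np.array([0,0,-1.]);Y=np.array([np.cos(a),np.sin(a),0]);T=Ro.from_matrix(np.c_[X,Y,np.cross(X,Y)])
            rv=np.degrees((R.inv()*T).as_rotvec())/4
            print(" yaw",y,"turn units",rv.round(2),"shift target-axes",(T.inv().apply(np.array(target)-p)/.02).round(2))
E
python3 - <<'E'
from h import *
p,R=pose(); print(R.as_matrix()); P=cams.camera_params("wrist"); print(P)
C=-np.array(P["R"]).T@P["t"]; print("cam in tool",R.inv().apply(C-p)); print("cam axes in tool (cols)",R.inv().as_matrix()@np.array(P["R"]).T)
rows([0.42,0.0,0.36],0); rows([0.42,0,0.36],90)
E
```

```text
[[ 0.      0.3048  0.9524]
 [ 0.      0.9524 -0.3048]
 [-1.      0.     -0.    ]]
{'fx': 293.61974553688674, 'fy': 293.61974553688674, 'cx': 254.38871917402668, 'cy': 188.20322768106035, 'k1': -0.017839592928903837, 'R': array([[ 0.3053,  0.9523, -0.0004],
       [ 0.9167, -0.2938,  0.2709],
       [ 0.2579, -0.0831, -0.9626]]), 't': array([-0.5503, -0.0343,  0.3798])}
cam in tool [-0.1433  0.0004 -0.0696]
cam axes in tool (cols) [[ 0.0004 -0.2709  0.9626]
 [ 1.     -0.0003 -0.0005]
 [ 0.0005  0.9626  0.2709]]
pos [0.1677 0.5238 0.2313] shift now-axes units [ -6.43 -21.1   20.  ]  mm [ 252.3 -523.8  128.7]
 yaw 0 turn units [18.06 -0.   -0.  ] shift target-axes [-6.43 12.62 26.19]
 yaw 180 turn units [-26.94   0.    -0.  ] shift target-axes [ -6.43 -12.62 -26.19]
pos [0.1677 0.5238 0.2313] shift now-axes units [ -6.43 -21.1   20.  ]  mm [ 252.3 -523.8  128.7]
 yaw 90 turn units [-4.44 -0.   -0.  ] shift target-axes [ -6.43 -26.19  12.62]
 yaw 270 turn units [40.56 -0.    0.  ] shift target-axes [ -6.43  26.19 -12.62]
```

Emit:
drive_tool(
  plan=[-1, 0, 0, -0.888, 0, 0, -1, 0, 0, -0.888, 0, 0, -1, 0, 0, -0.888, 0, 0, -1, 0, 0, -0.888, 0, 0, -1, 0, 0, -0.888, 0, 0, -1, -1, 0.5, 0, 0, 0, 0, -1, 0.5, 0, 0, 0, 0, -1, 0.5, 0, 0, 0, 0, -1, 0.5, 0, 0, 0, 0, -1, 0.5, 0, 0, 0],
)

```text
clock: 1.93
eef_pos: [0.218, 0.423, 0.3516]
tcp_rot: [0.707, -0.0, 0.707, 0.0]
wrist_force: [0.5, -0.7, -0.6]
grip_width: 0.0855
```

Emit:
drive_tool(
  plan=[0, -1, 0.5, 0, 0, 0, 0, -1, 0.5, 0, 0, 0, 0, -1, 0.5, 0, 0, 0, 0, -1, 0.5, 0, 0, 0, 0, -1, 0.5, 0, 0, 0, 0, -1, 0.5, 0, 0, 0, 0, -1, 0.5, 0, 0, 0, 0, -1, 0.5, 0, 0, 0, 0, -1, 0.5, 0, 0, 0, 0, -1, 0.5, 0, 0, 0],
)

```text
clock: 2.77
eef_pos: [0.318, 0.2228, 0.3515]
tcp_rot: [0.707, 0.0, 0.707, 0.0]
wrist_force: [0.9, -0.3, 1.3]
grip_width: 0.0857
```

Emit:
drive_tool(
  plan=[0, -1, 0.5, 0, 0, 0, 0, -1, 0.5, 0, 0, 0, 0, -1, 0.5, 0, 0, 0, 0, -1, 0.5, 0, 0, 0, 0, -1, 0.5, 0, 0, 0, 0, -1, 0.5, 0, 0, 0, 0, -1, 0.5, 0, 0, 0, 0, -1, 0.5, 0, 0, 0, 0, -1, 0.5, 0, 0, 0, 0, -1, 0, 0, 0, 0],
)

```text
clock: 3.6
eef_pos: [0.4088, 0.0227, 0.3508]
tcp_rot: [0.707, 0.0, 0.707, -0.0]
wrist_force: [0.4, -0.1, -0.7]
grip_width: 0.0856
```

```bash
python3 - <<'E'
from h import *
rows([0.42,0.0,0.36],90)
im,P=grab("wrist"); a=cv2.flip(im,-1); cv2.imwrite("pics/w1.png",cv2.resize(a,(800,600),interpolation=cv2.INTER_CUBIC))
for n in NAMES[:8]:
    for d in models.look_for("wrist",n):
        if d["score"]>.3: w=toworld("wrist",d["location"],P); print(n,round(d["score"],2),w.round(3),proj("wrist",w,P).round(0))
E
```

```text
pos [0.4088 0.0227 0.3508] shift now-axes units [-0.46 -1.13  0.56]  mm [ 11.2 -22.7   9.2]
 yaw 90 turn units [-0. -0. -0.] shift target-axes [-0.46 -1.13  0.56]
 yaw 270 turn units [45. -0.  0.] shift target-axes [-0.46  1.13 -0.56]
packing_block 0.87 [0.478 0.207 0.021] [[364. 192.]]
packing_block 0.67 [ 0.471 -0.191  0.008] [[130. 185.]]
packing_plate 0.85 [ 0.472 -0.193  0.01 ] [[129. 187.]]
small_v 0.89 [0.496 0.066 0.026] [[280. 202.]]
big_v 0.9 [ 0.365 -0.103  0.048] [[170. 124.]]
big_v 0.87 [ 0.486 -0.073  0.049] [[194. 201.]]
big_v 0.63 [ 0.397 -0.01   0.045] [[232. 145.]]
shaft 0.8 [ 0.506 -0.363  0.058] [[ 14. 215.]]
clamp_bed 0.69 [ 0.672 -0.1    0.045] [[185. 300.]]
offcut_bed 0.87 [0.674 0.037 0.047] [[262. 301.]]
wheel 0.52 [ 0.671 -0.034  0.036] [[223. 296.]]
```

View pics/w1.png

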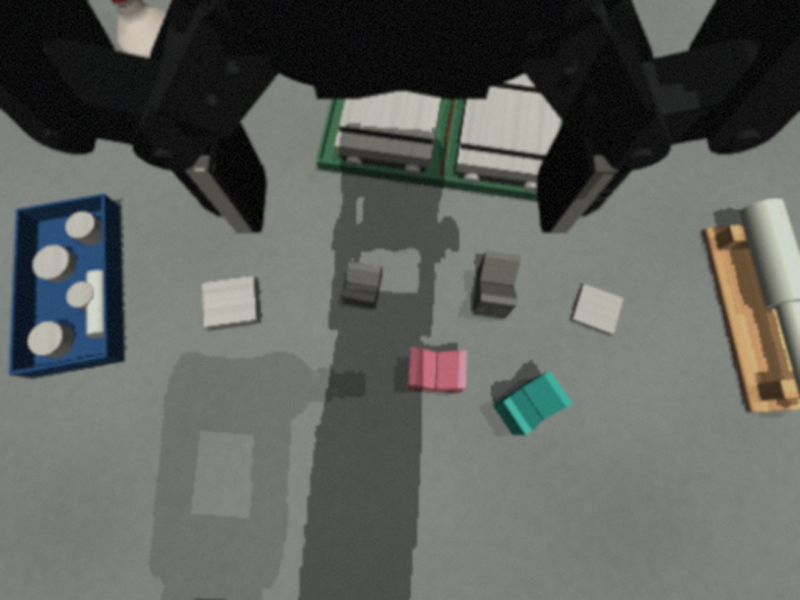

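Flipped wrist view: block (230,300), small V (362,284), grey big V (497,283), plate (598,309). Beds are at the top: the bare one at (390,130), the other at (505,130). The networks name three things "big_v": grey raw(194,201), pink (232,145) and turquoise (170,124). Only the grey one fits "dark grey iron".

```bash
cat >> h.py <<'E'
from scipy.optimize import minimize
def box(a,b,h,x0=0,y0=0,z0=0): return [np.array([[x0+sx*a/2,y0+sy*b/2,z0+z] for sx in(-1,1) for sy in(-1,1) for z in(0,h)])]
def vblk(a,b,h,d):
    o=[]
    for s in(-1,1): # each side of the V, as convex solid
        o.append(np.array([[x,y,z] for y in(-b/2,b/2) for x,z in((s*a/2,0),(0,0),(0,h-d),(s*d,h),(s*a/2,h))]))
    return o
def cyl(x0,x1,r): t=np.linspace(0,2*np.pi,40); return np.array([[x,r*np.cos(u),r*np.sin(u)] for x in(x0,x1) for u in t])
SOL=dict(packing_block=box(.05,.056,.02),packing_plate=box(.044,.046,.01),small_v=vblk(.04,.036,.03,.0127),big_v=vblk(.054,.036,.056,.02),shaft=[cyl(0,.11,.02),cyl(-.11,0,.012)])
K=4
def render(cam,P,sol,p,z,shape=(384,512)):
    m=np.zeros((shape[0]*K,shape[1]*K),np.uint8); c,s=np.cos(p[2]),np.sin(p[2])
    for v in sol:
        X=np.c_[c*v[:,0]-s*v[:,1]+p[0],s*v[:,0]+c*v[:,1]+p[1],v[:,2]+z]
        u=(proj(cam,X,P)+.5)*K-.5
        cv2.fillConvexPoly(m,cv2.convexHull(u.astype(np.float32)).round().astype(np.int32),1)
    return m
def fit(cam,P,mask,name,x0,z=0,yaws=range(-90,90,15),ign=None):
    M=cv2.resize(mask.astype(np.float32),None,fx=K,fy=K,interpolation=cv2.INTER_LINEAR)>.5
    ok=np.ones_like(M) if ign is None else ~cv2.resize(ign.astype(np.uint8),None,fx=K,fy=K,interpolation=0).astype(bool)
    def f(q):
        r=render(cam,P,SOL[name],[q[0],q[1],q[2]/20],z)>0; return 1-(r&M&ok).sum()/max(1,((r|M)&ok).sum())
    c=[(f([x0[0],x0[1],np.radians(y)*20]),y) for y in yaws]; best=None
    for _,y in sorted(c)[:3]:
        i=np.array([x0[0],x0[1],np.radians(y)*20]); r=minimize(f,i,method="Nelder-Mead",options=dict(initial_simplex=[i,i+[.006,0,0],i+[0,.006,0],i+[0,0,3]],xatol=1e-4,fatol=1e-4))
        if best is None or r.fun<best.fun: best=r
    return best.x[0],best.x[1],np.degrees(best.x[2]/20),1-best.fun
def getmask(cam,P,name,near,rad=40):
    b=None
    for d in models.masks_of(cam,name):
        m=np.array(d["pixels"]); 
        if m.sum()<30: continue
        yx=np.argwhere(m).mean(0)[::-1]; e=np.linalg.norm(yx-proj(cam,near,P)[0])
        if e<rad and (b is None or e<b[0]): b=(e,m)
    return None if b is None else b[1]
E
python3 - <<'E'
from h import *
im,P=grab("wrist"); ov=im.copy()
for n,x0 in dict(packing_block=[.474,.204],packing_plate=[.472,-.193],small_v=[.496,.063],big_v=[.49,-.073]).items():
    m=getmask("wrist",P,n,[*x0,.02])
    if m is None: print(n,"none"); continue
    r=fit("wrist",P,m,n,x0); print(n,np.round(r,4),m.sum())
    q=cv2.resize(render("wrist",P,SOL[n],[r[0],r[1],np.radians(r[2])],0),(512,384),interpolation=cv2.INTER_AREA)
    cs,_=cv2.findContours((q>0).astype(np.uint8),0,2); cv2.drawContours(ov,cs,-1,(0,0,255),1)
b=cv2.flip(ov[150:240,90:410],-1); cv2.imwrite("pics/w2.png",cv2.resize(b,(800,225),interpolation=cv2.INTER_CUBIC))
rows([.55,-.04,.35],90)
E
```

```text
packing_block [0.4777 0.2087 7.5317 0.9483] 1116
packing_plate [  0.4727  -0.1936 -22.6469   0.9092] 685
small_v [  0.4967   0.0666 -10.6079   0.9637] 619
big_v [ 0.4912 -0.0771 -9.4508  0.9544] 1023
pos [0.4077 0.0242 0.3514] shift now-axes units [ 0.07 -3.22  7.11]  mm [142.3 -64.2  -1.4]
 yaw 90 turn units [ 0.01  0.   -0.  ] shift target-axes [ 0.07 -3.21  7.11]
 yaw 270 turn units [-44.99   0.     0.  ] shift target-axes [ 0.07  3.21 -7.11]
```

View pics/w2.png

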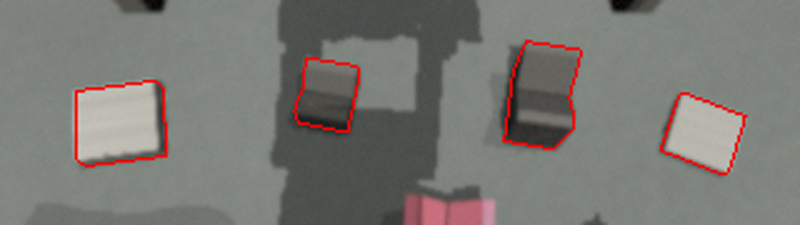

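Emit:
drive_tool(
  plan=[0, -0.45, 1, 0, 0, 0, 0, -0.45, 1, 0, 0, 0, 0, -0.45, 1, 0, 0, 0, 0, -0.45, 1, 0, 0, 0, 0, -0.45, 1, 0, 0, 0, 0, -0.45, 1, 0, 0, 0, 0, -0.45, 1, 0, 0, 0, 0, 0, 0, 0, 0, 0],
)

```text
clock: 4.97
eef_pos: [0.5503, -0.0406, 0.3488]
tcp_rot: [0.706, 0.0, 0.708, -0.0]
wrist_force: [-0.7, -0.8, -1.3]
grip_width: 0.0852
```

```bash
python3 - <<'E'
from h import *
rows([.55,-.04,.35],90)
im,P=grab("wrist","w3raw.png"); np.save("w3P.npy",P,allow_pickle=True)
cv2.imwrite("pics/w3.png",cv2.resize(cv2.flip(im,-1),(800,600),interpolation=cv2.INTER_CUBIC))
for n in NAMES[5:8]:
    for d in models.masks_of("wrist",n):
        if d["score"]<.3: continue
        m=np.array(d["pixels"]); yx=np.argwhere(m); print(n,d["score"],m.sum(),yx.mean(0)[::-1],yx.min(0)[::-1],yx.max(0)[::-1])
        w=pix2plane("wrist",cv2.boxPoints(cv2.minAreaRect(yx[:,::-1].astype(np.float32))),.045,P); print(w[:,:2].round(4).tolist(),w.mean(0))
E
```

```text
pos [ 0.5503 -0.0406  0.3488] shift now-axes units [-0.06  0.03 -0.01]  mm [-0.3  0.6  1.2]
 yaw 90 turn units [-0.02 -0.03  0.  ] shift target-axes [-0.06  0.03 -0.01]
 yaw 270 turn units [44.98  0.    0.05] shift target-axes [-0.06 -0.03  0.01]
clamp_bed 0.92 7044 [214.0975 245.6993] [171 190] [255 301]
[[0.7966, -0.1895], [0.6048, -0.1475], [0.6234, -0.037], [0.8193, -0.0667]] [ 0.711  -0.1102  0.045 ]
offcut_bed 0.65 5614 [298.3365 248.0032] [259 202] [339 293]
[[0.783, -0.0358], [0.624, -0.0091], [0.6462, 0.0996], [0.8098, 0.0828]] [0.7158 0.0344 0.045 ]
wheel 0.68 215 [258.9628 228.6837] [252 199] [265 267]
[[0.7455, -0.0472], [0.6232, -0.0289], [0.6244, -0.0219], [0.7468, -0.0398]] [ 0.685  -0.0345  0.045 ]
```

View pics/w3.png

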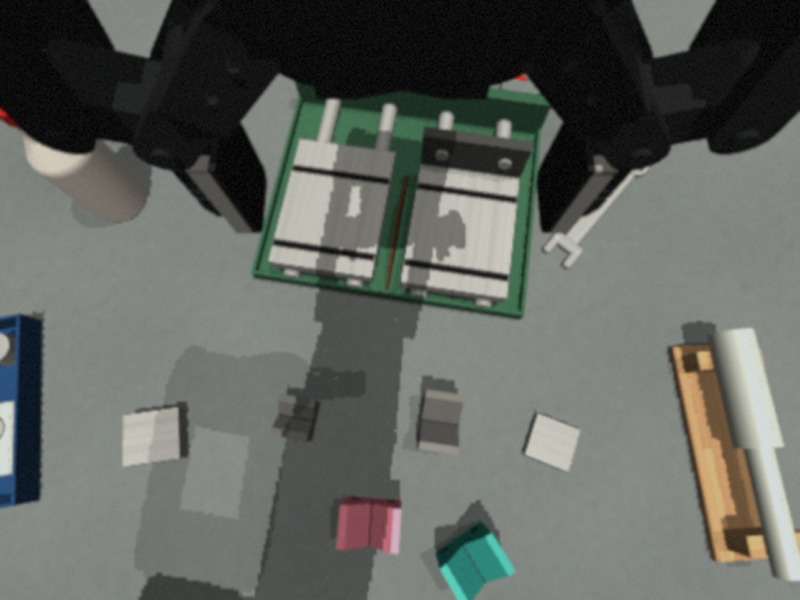

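View w3: beds are turned about -8°. The off-cut bed has corners near (298,141),(395,152),(373,283),(271,265), the clamp bed near (420,165)…(507,298), and the wheel edge runs (388,290)–(405,180). Next I fit the saw and refit the parts, and make an enlarged crop of the parts.

```bash
cat > saw.py <<'E'
from h import *
im=cv2.imread("pics/w3raw.png"); P=np.load("w3P.npy",allow_pickle=True).item()
lab=cv2.cvtColor(cv2.GaussianBlur(im,(3,3),0),cv2.COLOR_BGR2LAB).astype(np.float32)
g=sum(np.hypot(cv2.Sobel(lab[...,c],5,1,0),cv2.Sobel(lab[...,c],5,0,1))*w for c,w in((0,.3),(1,1),(2,1)))
g=np.minimum(g,80); g=cv2.GaussianBlur(g,(5,5),0)
def lines(q):
    c,s=np.cos(q[2]/20),np.sin(q[2]/20); t=np.linspace(0,1,60)[:,None]; out=[]
    for oy in(-.07,.07):
        k=np.array([[-.06,-.055],[-.06,.055],[.09,.055],[.09,-.055]])
        if oy<0: k[2:,0]=.07
        E=[(k[0],k[1]),(k[1],k[2]),(k[3],k[0])]+([(k[2],k[3])] if oy>0 else [])
        for a,b in E: out.append(a+(b-a)*t+[0,oy])
    X=np.vstack(out); return np.c_[q[0]+c*X[:,0]-s*X[:,1],q[1]+s*X[:,0]+c*X[:,1],np.full(len(X),.045)]
def f(q):
    u=proj("wrist",lines(q),P).astype(np.float32); return -cv2.remap(g,u[:,0].copy(),u[:,1].copy(),1).mean()
best=None
for x in np.arange(.67,.73,.006):
  for y in np.arange(-.055,-.015,.006):
    for a in(-12,-8,-4):
      q=[x,y,np.radians(a)*20]; v=f(q)
      if best is None or v<best[0]: best=(v,q)
i=np.array(best[1]); r=minimize(f,i,method="Nelder-Mead",options=dict(initial_simplex=[i,i+[.004,0,0],i+[0,.004,0],i+[0,0,1]],xatol=1e-5))
q=r.x; print("wheel origin",q[:2],"yaw",np.degrees(q[2]/20),r.fun,best[0])
c,s=np.cos(q[2]/20),np.sin(q[2]/20)
for n,oy in(("clamp",-.07),("offcut",.07)): print(n,q[0]-s*oy,q[1]+c*oy)
print("x-line check (wheel ends):",pix2plane("wrist",[[511-388*.64,383-290*.64],[511-405*.64,383-180*.64]],.045,P))
S=4; ov=cv2.resize(im,None,fx=S,fy=S,interpolation=cv2.INTER_CUBIC)
for u in (proj("wrist",lines(q),P)+.5)*S: cv2.circle(ov,tuple(u.astype(int)),0,(0,0,255),2)
cv2.imwrite("pics/saw.png",cv2.flip(ov[182*S:330*S,160*S:355*S],-1))
E
python3 saw.py; python3 - <<'E'
from h import *
im,P=grab("wrist")
for n,x0 in dict(packing_block=[.478,.209],packing_plate=[.472,-.193],small_v=[.497,.067],big_v=[.491,-.077],shaft=[.49,-.37]).items():
    m=getmask("wrist",P,n,[*x0,.02],60)
    if m is None: print(n,"none"); continue
    print(n,np.round(fit("wrist",P,m,n,x0,z=.045 if n=="shaft" else 0,yaws=range(-90,90,15) if n!="shaft" else (0,10,20,-10)),4),m.sum())
im=cv2.resize(im[60:170,80:430],None,fx=2.28,fy=2.28,interpolation=cv2.INTER_CUBIC); cv2.imwrite("pics/parts.png",cv2.flip(im,-1))
E
```

```text
wheel origin [ 0.7172 -0.0382] yaw -9.255192434024247 -62.91023254394531 -61.295647
clamp 0.7059647197458349 -0.10729142004522961
offcut 0.7284812013640035 0.030886031282903778
x-line check (wheel ends): [[ 0.6212 -0.0271  0.045 ]
 [ 0.7475 -0.045   0.045 ]]
packing_block [0.4774 0.2101 7.9773 0.9501] 1316
packing_plate [  0.4717  -0.1934 -22.3811   0.9696] 912
small_v [  0.496    0.0668 -11.3163   0.9568] 715
big_v [ 0.4921 -0.0775 -8.757   0.9613] 1011
shaft [ 0.4655 -0.376   3.1186  0.9578] 3971
```

View pics/saw.png

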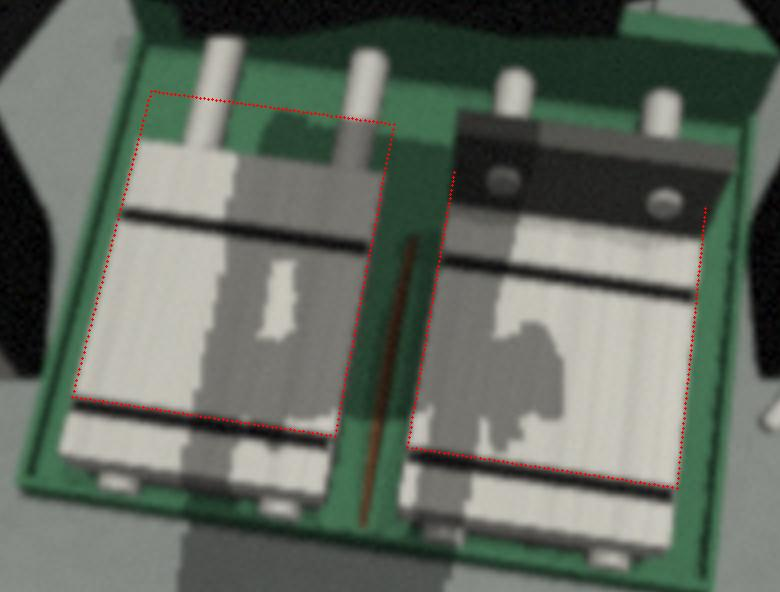

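View pics/parts.png

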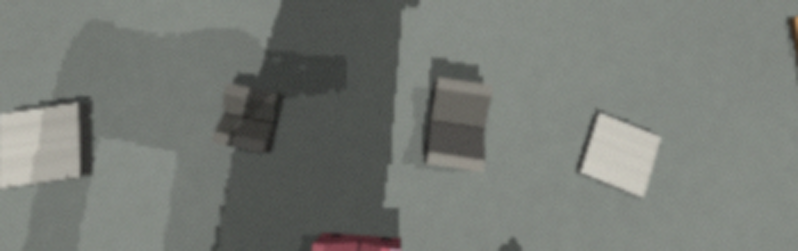

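The parts crop shows grey big V at (457,125), small V at (250,115) and plate (620,152). Both V grooves run left-right, along y, matching the fits. The saw fit has caught the black strip, so x is about 26 mm too far; I redo it with x bounded.

```bash
sed -i 's/np.arange(.67,.73,.006)/np.arange(.68,.7,.003)/; s/np.arange(-.055,-.015,.006)/np.arange(-.046,-.026,.003)/; s/(-12,-8,-4)/(-10,-9,-8)/' saw.py; python3 saw.py; python3 - <<'E'
import sys;sys.argv=['']
from h import *
rows([.477,.2095,.10],98)
E
```

```text
wheel origin [ 0.6919 -0.034 ] yaw -9.452530092978648 -67.0112533569336 -66.50416
clamp 0.6804169456790966 -0.10308714413393698
offcut 0.7034092024629036 0.03501193670292989
x-line check (wheel ends): [[ 0.6212 -0.0271  0.045 ]
 [ 0.7475 -0.045   0.045 ]]
pos [ 0.5473 -0.0388  0.3519] shift now-axes units [12.59 12.42 -3.52]  mm [ -70.3  248.3 -251.9]
 yaw 98 turn units [-1.99  0.01  0.  ] shift target-axes [12.6  12.78 -1.75]
 yaw 278 turn units [43.01  0.   -0.02] shift target-axes [ 12.6  -12.78   1.75]
```

View pics/saw.png

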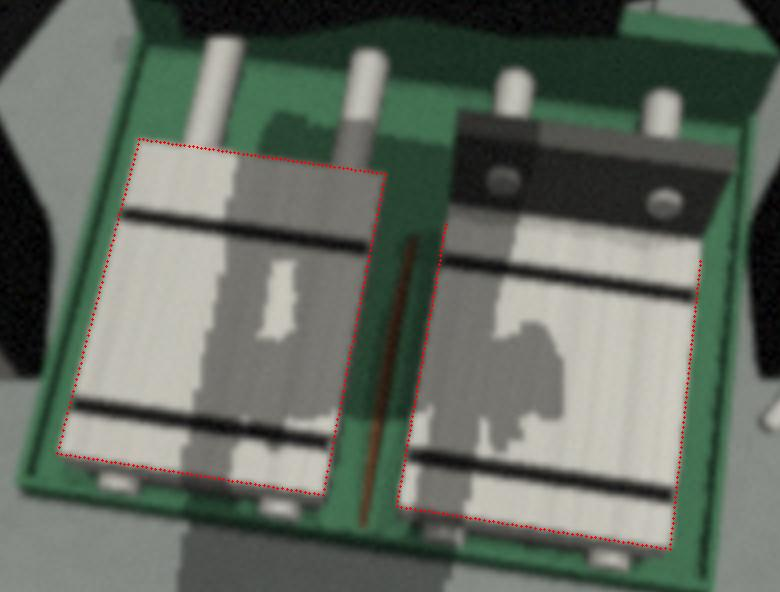

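Now the outline fits both plates. I take a settled picture as a check on the saw while moving on to the block.

```bash
python3 - <<'E'
from h import *
im,P=grab("wrist","w3raw.png"); np.save("w3P.npy",P,allow_pickle=True)
E
python3 saw.py | head -3
```

```text
wheel origin [ 0.692 -0.034] yaw -9.470264384887566 -66.74073791503906 -66.20782
clamp 0.6804614838582513 -0.1030356638012759
offcut 0.7034964842139174 0.03505629381615549
```

Emit:
drive_tool(
  plan=[0.6, 0.96, -0.15, -0.2, 0, 0, 0.6, 0.96, -0.15, -0.2, 0, 0, 0.6, 0.96, -0.15, -0.2, 0, 0, 0.6, 0.96, -0.15, -0.2, 0, 0, 0.6, 0.96, -0.15, -0.2, 0, 0, 0.6, 0.96, -0.15, -0.2, 0, 0, 0.6, 0.96, -0.15, -0.2, 0, 0, 0.6, 0.96, -0.15, -0.2, 0, 0, 0.6, 0.96, -0.15, -0.2, 0, 0, 0.6, 0.96, -0.15, -0.15, 0, 0],
)

```text
clock: 6.35
eef_pos: [0.5053, 0.1514, 0.2309]
tcp_rot: [0.706, -0.048, 0.705, 0.048]
wrist_force: [-0.0, 0.4, -0.5]
grip_width: 0.0854
```

Emit:
drive_tool(
  plan=[0.8, 0.8, -0.1, 0, 0, 0, 0.8, 0.8, -0.1, 0, 0, 0, 0.8, 0.8, -0.1, 0, 0, 0, 0.8, 0.5, 0, 0, 0, 0, 0, 0, 0, 0, 0, 0, 0, 0, 0, 0, 0, 0, 0, 0, 0, 0, 0, 0],
  grip=0.9,
)

```text
clock: 6.93
eef_pos: [0.4925, 0.2068, 0.1684]
tcp_rot: [0.706, -0.048, 0.705, 0.048]
wrist_force: [0.1, -0.4, 0.5]
grip_width: 0.077
```

```bash
python3 - <<'E'
from h import *
rows([.4776,.2094,.003],97.8)
im,P=grab("wrist","wb.png")
m=getmask("wrist",P,"packing_block",[.477,.209,.02],80)
if m is not None: print(np.round(fit("wrist",P,m,"packing_block",[.4776,.2094],yaws=(8,)),4),m.sum())
E
```

```text
pos [0.4925 0.2068 0.1684] shift now-axes units [ 8.27  0.23 -0.73]  mm [ -14.9    2.6 -165.4]
 yaw 97.8 turn units [-0.    0.02  0.  ] shift target-axes [ 8.27  0.23 -0.72]
 yaw 277.8 turn units [45.    0.   -0.04] shift target-axes [ 8.27 -0.23  0.72]
```

Emit:
drive_tool(
  plan=[0.9, 0.06, -0.18, 0, 0, 0, 0.9, 0.06, -0.18, 0, 0, 0, 0.9, 0.06, -0.18, 0, 0, 0, 0.9, 0.05, -0.18, 0, 0, 0, 0.9, 0, 0, 0, 0, 0, 0.9, 0, 0, 0, 0, 0, 0.9, 0, 0, 0, 0, 0, 0, 0, 0, 0, 0, 0],
)

```text
clock: 7.7
eef_pos: [0.4752, 0.2084, 0.0385]
tcp_rot: [0.704, -0.048, 0.707, 0.047]
wrist_force: [-0.3, 0.2, -1.2]
grip_width: 0.077
```

```bash
python3 - <<'E'
from h import *
rows([.4776,.2094,.003],97.8)
im,P=grab("wrist"); cv2.imwrite("pics/wb2.png",cv2.flip(im,-1))
for d in models.masks_of("wrist","packing_block"): m=np.array(d["pixels"]); print(d["score"],m.sum(),np.argwhere(m).mean(0)[::-1])
print(proj("wrist",[.4776,.2094,.02],P))
E
```

```text
pos [0.4752 0.2084 0.0385] shift now-axes units [1.78 0.04 0.13]  mm [  2.4   1.  -35.5]
 yaw 97.8 turn units [-0.01 -0.08  0.02] shift target-axes [1.78 0.03 0.12]
 yaw 277.8 turn units [44.99  0.02  0.13] shift target-axes [ 1.78 -0.03 -0.12]
0.66 8057 [254.9998 225.1602]
[[254.4785 230.7437]]
```

View pics/wb2.png

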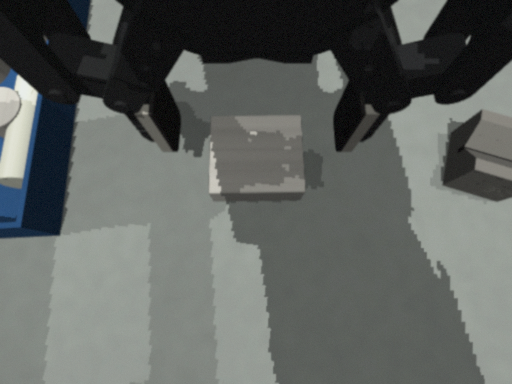

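Block sits squarely between the fingers (centre 256,155). Go down and grip.

Emit:
drive_tool(
  plan=[0.4, 0, 0, 0, 0, 0, 0.4, 0, 0, 0, 0, 0, 0, 0, 0, 0, 0, 0, 0, 0, 0, 0, 0, 0],
)

```text
clock: 8.13
eef_pos: [0.4769, 0.2097, 0.0251]
tcp_rot: [0.705, -0.048, 0.706, 0.048]
wrist_force: [0.5, -0.1, 0.2]
grip_width: 0.077
```

```bash
python3 - <<'E'
from h import *
rows([.4776,.2094,.003],97.8)
im,P=grab("wrist")
m=np.array(models.masks_of("wrist","packing_block")[0]["pixels"]); print(np.round(fit("wrist",P,m,"packing_block",[.4776,.2094],yaws=(8,)),4),m.sum())
E
```

```text
pos [0.4769 0.2097 0.0251] shift now-axes units [ 1.11 -0.02  0.04]  mm [  0.7  -0.3 -22.1]
 yaw 97.8 turn units [ 0.   -0.01  0.  ] shift target-axes [ 1.11 -0.02  0.03]
 yaw 277.8 turn units [-45.    -0.    -0.01] shift target-axes [ 1.11  0.02 -0.03]
[0.4779 0.21   8.297  0.9855] 9443
```

Emit:
drive_tool(
  plan=[0.4, 0, 0.02, -0.1, 0, 0, 0.4, 0, 0.02, 0, 0, 0, 0.3, 0, 0.02, 0, 0, 0, 0, 0, 0, 0, 0, 0, 0, 0, 0, 0, 0, 0],
)

```text
clock: 8.65
eef_pos: [0.4775, 0.2097, 0.0023]
tcp_rot: [0.705, -0.051, 0.706, 0.05]
wrist_force: [1.0, 0.4, -0.3]
grip_width: 0.0768
```

Emit:
drive_tool(
  plan=[0, 0, 0, 0, 0, 0, 0, 0, 0, 0, 0, 0, 0, 0, 0, 0, 0, 0, 0, 0, 0, 0, 0, 0, 0, 0, 0, 0, 0, 0],
  grip=0.5,
)

```text
clock: 9.07
eef_pos: [0.4789, 0.2101, 0.0041]
tcp_rot: [0.706, -0.05, 0.705, 0.051]
wrist_force: [0.7, 0.7, 2.5]
grip_width: 0.0542
```

```bash
python3 - <<'E'
from h import *
rows([.4779,.21,.003],98)
im,P=grab("wrist")
m=np.array(models.masks_of("wrist","packing_block")[0]["pixels"]); print(np.round(fit("wrist",P,m,"packing_block",[.4776,.2094],yaws=(8,)),4),m.sum())
E
```

```text
pos [0.4789 0.2101 0.0041] shift now-axes units [ 0.05  0.   -0.05]  mm [-1.  -0.1 -1.1]
 yaw 98 turn units [ 0.05  0.03 -0.  ] shift target-axes [ 0.05  0.   -0.05]
 yaw 278 turn units [-44.95   0.01   0.04] shift target-axes [ 0.05 -0.    0.05]
[0.4782 0.2105 8.0811 0.9785] 12198
```

Emit:
drive_tool(
  plan=[-0.5, 0, 0, 0, 0, 0, -0.8, 0, 0, 0.72, 0, 0, -0.8, 0, 0, 0.72, 0, 0, -0.8, 0, 0, 0.72, 0, 0, -0.8, 0, 0, 0.72, 0, 0, -0.8, 0, 0, 0.72, 0, 0, -0.8, 0, 0, 0.72, 0, 0, -0.5, 0, 0, 0, 0, 0, 0, 0, 0, 0, 0, 0],
)

```text
clock: 9.92
eef_pos: [0.4792, 0.2103, 0.1216]
tcp_rot: [0.706, 0.056, 0.704, -0.055]
wrist_force: [0.8, 0.7, -3.4]
grip_width: 0.054
```

```bash
python3 - <<'E'
from h import *
rows([.7041,.0349,.09],80.55)
E
```

```text
pos [0.4792 0.2103 0.1216] shift now-axes units [ 1.61 -6.91 12.47]  mm [ 224.9 -175.4  -31.6]
 yaw 80.55 turn units [ 0.11  0.05 -0.03] shift target-axes [ 1.58 -6.8  12.53]
 yaw 260.55 turn units [-44.89   0.04   0.07] shift target-axes [  1.58   6.8  -12.53]
```

Emit:
drive_tool(
  plan=[0, -0.53, 0.96, 0.1, 0, 0, 0, -0.53, 0.96, 0, 0, 0, 0, -0.53, 0.96, 0, 0, 0, 0, -0.53, 0.96, 0, 0, 0, 0, -0.53, 0.96, 0, 0, 0, 0, -0.53, 0.96, 0, 0, 0, 0, -0.53, 0.96, 0, 0, 0, 0, -0.53, 0.96, 0, 0, 0, 0, -0.53, 0.96, 0, 0, 0, 0, -0.53, 0.96, 0, 0, 0],
)

```text
clock: 10.75
eef_pos: [0.6499, 0.0731, 0.1168]
tcp_rot: [0.703, 0.058, 0.706, -0.058]
wrist_force: [-0.5, 0.3, -2.9]
grip_width: 0.0541
```

Emit:
drive_tool(
  plan=[0.3, -0.53, 0.96, 0, 0, 0, 0.4, -0.53, 0.96, 0, 0, 0, 0.4, -0.4, 0.96, 0, 0, 0, 0, 0, 0, 0, 0, 0, 0, 0, 0, 0, 0, 0, 0, 0, 0, 0, 0, 0],
)

```text
clock: 11.25
eef_pos: [0.7012, 0.036, 0.0955]
tcp_rot: [0.703, 0.058, 0.706, -0.058]
wrist_force: [-0.5, -0.1, -3.6]
grip_width: 0.0542
```

```bash
python3 - <<'E'
from h import *
rows([.7041,.0349,.051],80.55)
E
```

```text
pos [0.7012 0.036  0.0955] shift now-axes units [ 2.23 -0.03  0.16]  mm [  2.9  -1.1 -44.5]
 yaw 80.55 turn units [ 0.   -0.05 -0.  ] shift target-axes [ 2.23 -0.03  0.15]
 yaw 260.55 turn units [-45.     0.    -0.08] shift target-axes [ 2.23  0.03 -0.15]
```

Emit:
drive_tool(
  plan=[0.6, 0, 0.03, 0, 0, 0, 0.6, -0.02, 0.03, 0, 0, 0, 0.4, 0, 0.02, 0, 0, 0, 0.2, 0, 0, 0, 0, 0, 0, 0, 0, 0, 0, 0, 0, 0, 0, 0, 0, 0, 0, 0, 0, 0, 0, 0],
)

```text
clock: 11.83
eef_pos: [0.7042, 0.035, 0.0619]
tcp_rot: [0.705, 0.058, 0.704, -0.058]
wrist_force: [-0.3, -0.1, -3.4]
grip_width: 0.0543
```

```bash
python3 - <<'E'
from h import *
rows([.7041,.0349,.0495],80.55)
E
```

```text
pos [0.7042 0.035  0.0619] shift now-axes units [ 0.62 -0.01 -0.  ]  mm [ -0.1  -0.1 -12.4]
 yaw 80.55 turn units [-0.    0.02 -0.  ] shift target-axes [ 0.62 -0.01 -0.  ]
 yaw 260.55 turn units [45.   -0.01 -0.02] shift target-axes [0.62 0.01 0.  ]
```

Emit:
drive_tool(
  plan=[0.2, 0, 0, 0, 0, 0, 0.2, 0, 0, 0, 0, 0, 0.15, 0, 0, 0, 0, 0, 0.08, 0, 0, 0, 0, 0, 0, 0, 0, 0, 0, 0, 0, 0, 0, 0, 0, 0],
)

```text
clock: 12.33
eef_pos: [0.7038, 0.0349, 0.0492]
tcp_rot: [0.705, 0.058, 0.705, -0.058]
wrist_force: [-1.7, -0.8, 0.2]
grip_width: 0.0541
```

Emit:
drive_tool(
  plan=[0, 0, 0, 0, 0, 0, 0, 0, 0, 0, 0, 0, 0, 0, 0, 0, 0, 0, 0, 0, 0, 0, 0, 0],
  grip=0.9,
)

```text
clock: 12.67
eef_pos: [0.7043, 0.0349, 0.0493]
tcp_rot: [0.705, 0.058, 0.704, -0.058]
wrist_force: [-0.5, 0.5, 0.0]
grip_width: 0.077
```

Emit:
drive_tool(
  plan=[-0.3, 0, 0, 0, 0, 0, -0.6, 0, 0, 0, 0, 0, -0.8, 0, 0, 0, 0, 0, -0.8, 0, 0, 0, 0, 0, -0.8, 0, 0, 0, 0, 0, -0.8, 0, 0, 0, 0, 0, 0, 0, 0, 0, 0, 0],
)

```text
clock: 13.25
eef_pos: [0.7064, 0.0349, 0.1375]
tcp_rot: [0.708, 0.059, 0.701, -0.058]
wrist_force: [0.1, 0.2, 0.5]
grip_width: 0.0768
```

```bash
python3 - <<'E'
from h import *
im,P=grab("wrist")
for d in models.masks_of("wrist","packing_block")[:2]:
    m=np.array(d["pixels"]); print(np.round(fit("wrist",P,m,"packing_block",[.7035,.035],z=.045,yaws=(-10,)),4),m.sum())
rows([.4718,-.1935,.001],67.5)
E
```

```text
[ 0.7031  0.0355 -9.3509  0.9703] 4782
pos [0.7046 0.0349 0.1327] shift now-axes units [  6.55 -13.18  -9.63]  mm [-232.8 -228.4 -131.7]
 yaw 67.5 turn units [ 3.26  0.05 -0.01] shift target-axes [  6.59 -15.01  -6.38]
 yaw 247.5 turn units [-41.74   0.02   0.07] shift target-axes [ 6.59 15.01  6.38]
```

Emit:
drive_tool(
  plan=[0, -0.94, -0.69, 0, 0, 0, 0, -0.94, -0.69, 0, 0, 0, 0, -0.94, -0.69, 0, 0, 0, 0, -0.94, -0.69, 0, 0, 0, 0, -0.94, -0.69, 0, 0, 0, 0, -0.94, -0.69, 0, 0, 0, 0, -0.94, -0.69, 0, 0, 0, 0, -0.94, -0.69, 0, 0, 0, 0, -0.94, -0.69, 0, 0, 0, 0, -0.94, -0.69, 0, 0, 0],
)

```text
clock: 14.18
eef_pos: [0.535, -0.1282, 0.1291]
tcp_rot: [0.704, 0.059, 0.706, -0.058]
wrist_force: [-1.0, 0.4, 0.1]
grip_width: 0.0771
```

Emit:
drive_tool(
  plan=[0, -0.94, -0.69, 0, 0, 0, 0, -0.94, -0.69, 0, 0, 0, 0, -0.94, -0.69, 0, 0, 0, 0, -0.94, -0.69, 0, 0, 0, 0.5, 0, 0, 0.82, 0, 0, 0.8, 0, 0, 0.82, 0, 0, 0.8, 0, 0, 0.82, 0, 0, 0.8, 0, 0, 0.8, 0, 0, 0, 0, 0, 0, 0, 0, 0, 0, 0, 0, 0, 0],
  grip=0.85,
)

```text
clock: 15.02
eef_pos: [0.4685, -0.1921, 0.0708]
tcp_rot: [0.692, 0.138, 0.695, -0.137]
wrist_force: [0.8, 0.5, 0.6]
grip_width: 0.0726
```

```bash
python3 - <<'E'
from h import *
im,P=grab("wrist")
for d in models.masks_of("wrist","packing_plate")[:2]:
    m=np.array(d["pixels"]); print(d["score"],np.round(fit("wrist",P,m,"packing_plate",[.472,-.1935],z=0,yaws=(-22,)),4),m.sum())
rows([.472,-.1935,.001],67.5)
E
```

```text
0.81 [  0.472   -0.193  -22.2007   0.9767] 3714
pos [ 0.4702 -0.193   0.0731] shift now-axes units [3.61 0.01 0.09]  mm [  1.8  -0.5 -72.1]
 yaw 67.5 turn units [ 0.01  0.01 -0.  ] shift target-axes [3.61 0.01 0.09]
 yaw 247.5 turn units [-44.99   0.     0.01] shift target-axes [ 3.61 -0.01 -0.09]
```

Emit:
drive_tool(
  plan=[0.8, 0, 0.05, 0, 0, 0, 0.8, 0, 0.04, -0.05, 0, 0, 0.8, 0, 0, 0, 0, 0, 0.6, 0, 0, 0, 0, 0, 0.4, 0, 0, 0, 0, 0, 0.2, 0, 0, 0, 0, 0, 0, 0, 0, 0, 0, 0, 0, 0, 0, 0, 0, 0],
)

```text
clock: 15.78
eef_pos: [0.4723, -0.1939, 0.0016]
tcp_rot: [0.694, 0.137, 0.693, -0.137]
wrist_force: [-0.1, -0.7, 0.1]
grip_width: 0.0726
```

Emit:
drive_tool(
  plan=[0, 0, 0, 0, 0, 0, 0, 0, 0, 0, 0, 0, 0, 0, 0, 0, 0, 0, 0, 0, 0, 0, 0, 0, 0, 0, 0, 0, 0, 0],
  grip=0.4,
)

```text
clock: 16.2
eef_pos: [0.4727, -0.1941, 0.0022]
tcp_rot: [0.695, 0.137, 0.693, -0.137]
wrist_force: [-0.9, 0.6, 6.4]
grip_width: 0.0434
```

```bash
python3 - <<'E'
from h import *
im,P=grab("wrist")
for d in models.masks_of("wrist","packing_plate")[:1]:
    m=np.array(d["pixels"]); print(d["score"],np.round(fit("wrist",P,m,"packing_plate",[.472,-.1935],z=0,yaws=(-22,)),4),m.sum())
rows([.472,-.193,.001],67.7)
E
```

```text
0.72 [  0.4722  -0.1939 -22.4854   0.9476] 7353
pos [ 0.4727 -0.1941  0.0022] shift now-axes units [ 0.06  0.04 -0.05]  mm [-0.7  1.1 -1.2]
 yaw 67.7 turn units [-0.    0.04  0.  ] shift target-axes [ 0.06  0.04 -0.05]
 yaw 247.7 turn units [45.    0.   -0.07] shift target-axes [ 0.06 -0.04  0.05]
```

Emit:
drive_tool(
  plan=[-0.4, 0, 0, 0, 0, 0, -0.8, 0, 0, -0.64, 0, 0, -1, 0, 0, -0.64, 0, 0, -1, 0, 0, -0.64, 0, 0, -1, 0, 0, -0.64, 0, 0, -1, 0, 0, -0.64, 0, 0, -1, 0, 0, 0, 0, 0, -0.4, 0, 0, 0, 0, 0, 0, 0, 0, 0, 0, 0],
)

```text
clock: 17.05
eef_pos: [0.4728, -0.1942, 0.1351]
tcp_rot: [0.706, 0.058, 0.703, -0.059]
wrist_force: [0.6, -0.2, -1.3]
grip_width: 0.0436
```

```bash
python3 - <<'E'
from h import *
rows([.7036,.035,.1],80.55)
E
```

```text
pos [ 0.4728 -0.1942  0.1351] shift now-axes units [ 1.78 13.21  9.48]  mm [230.8 229.2 -35.1]
 yaw 80.55 turn units [-0.02  0.06  0.02] shift target-axes [ 1.76 13.2   9.5 ]
 yaw 260.55 turn units [44.98  0.03 -0.1 ] shift target-axes [  1.76 -13.2   -9.5 ]
```

Emit:
drive_tool(
  plan=[0, 0.943, 0.678, 0, 0, 0, 0, 0.943, 0.678, 0, 0, 0, 0, 0.943, 0.678, 0, 0, 0, 0, 0.943, 0.678, 0, 0, 0, 0, 0.943, 0.678, 0, 0, 0, 0, 0.943, 0.678, 0, 0, 0, 0, 0.943, 0.678, 0, 0, 0, 0, 0.943, 0.678, 0, 0, 0, 0, 0.943, 0.678, 0, 0, 0, 0, 0.943, 0.678, 0, 0, 0],
)

```text
clock: 17.88
eef_pos: [0.6361, -0.0289, 0.13]
tcp_rot: [0.703, 0.059, 0.706, -0.059]
wrist_force: [0.4, -0.3, -1.6]
grip_width: 0.0439
```

Emit:
drive_tool(
  plan=[0, 0.943, 0.678, 0, 0, 0, 0, 0.943, 0.678, 0, 0, 0, 0.2, 0.943, 0.678, 0, 0, 0, 0.5, 0.943, 0.678, 0, 0, 0, 0.5, 0, 0, 0, 0, 0, 0.5, 0, 0, 0, 0, 0, 0, 0, 0, 0, 0, 0, 0, 0, 0, 0, 0, 0],
)

```text
clock: 18.55
eef_pos: [0.7007, 0.0346, 0.0962]
tcp_rot: [0.703, 0.059, 0.706, -0.059]
wrist_force: [0.5, -0.3, -0.8]
grip_width: 0.0436
```

```bash
python3 - <<'E'
from h import *
rows([.7036,.035,.0675],80.55)
E
```

```text
pos [0.7007 0.0346 0.0962] shift now-axes units [1.43 0.04 0.15]  mm [  2.9   0.4 -28.7]
 yaw 80.55 turn units [-0.03 -0.07  0.01] shift target-axes [1.43 0.04 0.14]
 yaw 260.55 turn units [44.97  0.02  0.11] shift target-axes [ 1.43 -0.04 -0.14]
```

Emit:
drive_tool(
  plan=[0.4, 0.02, 0.03, 0, 0, 0, 0.4, 0, 0.04, 0, 0, 0, 0.2, 0, 0, 0, 0, 0, 0, 0, 0, 0, 0, 0, 0, 0, 0, 0, 0, 0, 0, 0, 0, 0, 0, 0],
)

```text
clock: 19.05
eef_pos: [0.7041, 0.0355, 0.0791]
tcp_rot: [0.705, 0.059, 0.704, -0.059]
wrist_force: [0.6, 0.2, -1.9]
grip_width: 0.0439
```

```bash
python3 - <<'E'
from h import *
rows([.7036,.035,.0675],80.55)
im,P=grab("wrist")
for d in models.masks_of("wrist","packing_plate")[:1]:
    m=np.array(d["pixels"]); print(d["score"],np.round(fit("wrist",P,m,"packing_plate",[.7036,.035],z=manip.read_state()["eef_pos"][2]-.0022,yaws=(-10,)),4),m.sum())
E
```

```text
pos [0.7041 0.0355 0.0791] shift now-axes units [ 0.58 -0.03 -0.02]  mm [ -0.5  -0.5 -11.6]
 yaw 80.55 turn units [-0.02  0.01 -0.  ] shift target-axes [ 0.58 -0.03 -0.02]
 yaw 260.55 turn units [44.98 -0.   -0.02] shift target-axes [0.58 0.03 0.02]
0.65 [ 0.7037  0.0361 -9.6047  0.9579] 7439
```

Emit:
drive_tool(
  plan=[0.2, -0.02, -0.01, 0, 0, 0, 0.2, -0.02, 0, 0, 0, 0, 0.15, 0, 0, 0, 0, 0, 0.08, 0, 0, 0, 0, 0, 0, 0, 0, 0, 0, 0, 0, 0, 0, 0, 0, 0],
)

```text
clock: 19.65
eef_pos: [0.7034, 0.0348, 0.0673]
tcp_rot: [0.705, 0.059, 0.705, -0.059]
wrist_force: [-2.7, 0.3, 5.2]
grip_width: 0.0438
```

Emit:
drive_tool(
  plan=[0, 0, 0, 0, 0, 0, 0, 0, 0, 0, 0, 0, 0, 0, 0, 0, 0, 0, 0, 0, 0, 0, 0, 0],
  grip=0.8,
)

```text
clock: 19.98
eef_pos: [0.7035, 0.0349, 0.0654]
tcp_rot: [0.704, 0.059, 0.705, -0.059]
wrist_force: [0.1, 0.7, 0.4]
grip_width: 0.0685
```

Emit:
drive_tool(
  plan=[-0.3, 0, 0, 0, 0, 0, -0.6, 0, 0, 0, 0, 0, -0.8, 0, 0, 0, 0, 0, -0.8, 0, 0, 0, 0, 0, -0.8, 0, 0, 0, 0, 0, -0.5, 0, 0, 0, 0, 0, 0, 0, 0, 0, 0, 0, 0, 0, 0, 0, 0, 0],
)

```text
clock: 20.65
eef_pos: [0.7042, 0.0349, 0.1436]
tcp_rot: [0.706, 0.059, 0.704, -0.059]
wrist_force: [0.1, -0.6, 0.4]
grip_width: 0.0683
```

```bash
python3 - <<'E'
from h import *
im,P=grab("wrist")
for n,z in(("packing_plate",.065),("packing_block",.045)):
  for d in models.masks_of("wrist",n)[:2]:
    m=np.array(d["pixels"]); print(n,d["score"],np.round(fit("wrist",P,m,n,[.7035,.035],z=z,yaws=(-10,)),4),m.sum())
rows([.4964,.0667,.12],-11)
E
```

```text
packing_plate 0.68 [ 0.7034  0.0354 -9.4943  0.9663] 3441
packing_block 0.64 [ 0.7025  0.0357 -9.3747  0.258 ] 1214
pos [0.7028 0.0349 0.1404] shift now-axes units [  1.05  -0.14 -10.44]  mm [-206.4   31.8  -20.4]
 yaw -11 turn units [22.87 -0.03  0.03] shift target-axes [  1.02 -10.44   0.41]
 yaw 169 turn units [-22.13  -0.03  -0.03] shift target-axes [ 1.02 10.44 -0.41]
```

Emit:
drive_tool(
  plan=[0, 0, -0.95, 0, 0, 0, 0, 0, -0.95, 0, 0, 0, 0, 0, -0.95, 0, 0, 0, 0, 0, -0.95, 0, 0, 0, 0, 0, -0.95, 0, 0, 0, 0, 0, -0.95, 0, 0, 0, 0, 0, -0.95, 0, 0, 0, 0, 0, -0.95, 0, 0, 0, 0, 0, -0.95, 0, 0, 0, 0, -0.15, -0.95, 0, 0, 0],
)

```text
clock: 21.63
eef_pos: [0.514, 0.0637, 0.1406]
tcp_rot: [0.704, 0.058, 0.706, -0.058]
wrist_force: [-0.3, 0.1, 0.7]
grip_width: 0.0685
```

Emit:
drive_tool(
  plan=[0, 0, -0.94, 0, 0, 0, 0, 0, 0, 1, 0, 0, 0, 0, 0, 1, 0, 0, 0, 0, 0, 1, 0, 0, 0, 0, 0, 1, 0, 0, 0, 0, 0, 1, 0, 0, 0, 0, 0, 1, 0, 0, 0, 0, 0, 1, 0, 0, 0, 0, 0, 1, 0, 0, 0, 0, 0, 1, 0, 0],
)

```text
clock: 22.47
eef_pos: [0.4964, 0.0664, 0.1408]
tcp_rot: [0.651, 0.274, 0.652, -0.275]
wrist_force: [-0.3, -0.5, -0.4]
grip_width: 0.0682
```

Emit:
drive_tool(
  plan=[0, 0, 0, 1, 0, 0, 0, 0, 0, 1, 0, 0, 0, 0, 0, 1, 0, 0, 0, 0, 0, 1, 0, 0, 0, 0, 0, 1, 0, 0, 0, 0, 0, 1, 0, 0, 0, 0, 0, 1, 0, 0, 0, 0, 0, 1, 0, 0, 0, 0, 0, 1, 0, 0, 0, 0, 0, 1, 0, 0],
)

```text
clock: 23.3
eef_pos: [0.4964, 0.0664, 0.1408]
tcp_rot: [0.518, 0.48, 0.519, -0.482]
wrist_force: [0.4, -0.5, 0.7]
grip_width: 0.0683
```

Emit:
drive_tool(
  plan=[0.5, 0, 0, 1, 0, 0, 0.5, 0, 0, 1, 0, 0, 0.5, 0, 0, 1, 0, 0, 0.5, 0, 0, 0.87, 0, 0, 0, 0, 0, 0, 0, 0, 0, 0, 0, 0, 0, 0, 0, 0, 0, 0, 0, 0],
)

```text
clock: 23.88
eef_pos: [0.4971, 0.0664, 0.1021]
tcp_rot: [-0.45, -0.545, -0.45, 0.545]
wrist_force: [-0.2, 0.4, 0.6]
grip_width: 0.068
```

```bash
python3 - <<'E'
from h import *
im,P=grab("wrist","sv.png")
for n in("small_v","big_v"):
  for d in models.masks_of("wrist",n)[:3]:
    m=np.array(d["pixels"]); c=pix2plane("wrist",np.argwhere(m).mean(0)[::-1],.02,P)[0]; print(n,d["score"],c,np.round(fit("wrist",P,m,n,c[:2]),4),m.sum())
rows([.4964,.0667,.005],-11)
E
```

```text
small_v 0.85 [0.4962 0.0671 0.02  ] [  0.4962   0.0659 -10.1669   0.9762] 2695
big_v 0.82 [ 0.4163 -0.0194  0.02  ] [ 0.4171 -0.0333 59.0253  0.1615] 683
big_v 0.7 [ 0.4929 -0.0502  0.02  ] [ 0.4919 -0.0434 68.6845  0.149 ] 673
pos [0.4976 0.0664 0.1029] shift now-axes units [ 4.89 -0.07  0.  ]  mm [ -1.2   0.3 -97.9]
 yaw -11 turn units [ 0.01 -0.01 -0.02] shift target-axes [ 4.89 -0.06 -0.  ]
 yaw 169 turn units [-44.99   0.03  -0.01] shift target-axes [4.89 0.06 0.  ]
```

View pics/sv.png

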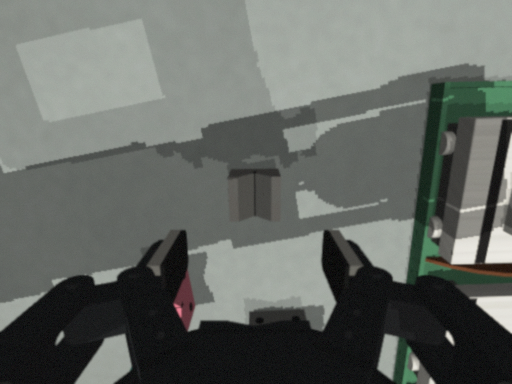

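Small V's groove (255,195) runs up-down in this view, i.e. along world y, and the jaws face its flat sides. The pink V (185,290) is clear of the fingers. Descend.

Emit:
drive_tool(
  plan=[0.8, -0.07, 0.01, -0.1, 0, 0, 0.8, 0, 0, -0.05, 0, 0, 0.8, 0, 0, 0, 0, 0, 0.8, 0, 0, 0, 0, 0, 0.8, 0, 0, 0, 0, 0, 0.5, 0, 0, 0, 0, 0, 0.25, 0, 0, 0, 0, 0, 0, 0, 0, 0, 0, 0, 0, 0, 0, 0, 0, 0],
)

```text
clock: 24.78
eef_pos: [0.4963, 0.0665, 0.0077]
tcp_rot: [0.453, 0.543, 0.453, -0.543]
wrist_force: [0.3, -0.3, -0.8]
grip_width: 0.0683
```

Emit:
drive_tool(
  plan=[0, 0, 0, 0, 0, 0, 0, 0, 0, 0, 0, 0, 0, 0, 0, 0, 0, 0, 0, 0, 0, 0, 0, 0, 0, 0, 0, 0, 0, 0],
  grip=0.3,
)

```text
clock: 25.2
eef_pos: [0.4971, 0.0665, 0.0086]
tcp_rot: [0.453, 0.544, 0.452, -0.542]
wrist_force: [0.4, 0.8, 5.4]
grip_width: 0.0386
```

```bash
python3 - <<'E'
from h import *
im,P=grab("wrist")
for d in models.masks_of("wrist","small_v")[:1]:
    m=np.array(d["pixels"]); r=fit("wrist",P,m,"small_v",[.496,.066],yaws=(-10,)); print(d["score"],np.round(r,4),m.sum())
p,R=pose(); print("V in tool mm",R.inv().apply(np.array([r[0],r[1],0])-p)*1e3)
rows([.4964,.0667,.006],-10.4)
E
```

```text
0.77 [ 0.4961  0.0662 -9.6685  0.97  ] 7182
V in tool mm [ 8.5715 -0.9146  0.5308]
pos [0.497  0.0665 0.0086] shift now-axes units [ 0.13 -0.03 -0.  ]  mm [-0.6  0.2 -2.6]
 yaw -10.4 turn units [ 0.   -0.01 -0.04] shift target-axes [ 0.13 -0.03 -0.  ]
 yaw 169.6 turn units [-45.     0.07  -0.02] shift target-axes [0.13 0.03 0.  ]
```

Emit:
drive_tool(
  plan=[-0.4, 0, 0, 0, 0, 0, -1, 0, 0, -0.23, 0, 0, -1, 0, 0, 0, 0, 0, -1, 0, 0, 0, 0, 0, -1, 0, 0, 0, 0, 0, -1, 0, 0, 0, 0, 0, -1, 0, 0, 0, 0, 0, 0, 0, 0, 0, 0, 0, 0, 0, 0, 0, 0, 0],
)

```text
clock: 26.05
eef_pos: [0.4958, 0.0665, 0.1353]
tcp_rot: [0.457, 0.54, 0.457, -0.539]
wrist_force: [0.0, 0.1, -3.8]
grip_width: 0.0389
```

```bash
python3 - <<'E'
from h import *
rows([.704,.0355,.1],-9.47)
E
```

```text
pos [0.4958 0.0665 0.1353] shift now-axes units [ 1.78 10.52 -0.18]  mm [208.2 -31.  -35.3]
 yaw -9.47 turn units [ 0.   -0.   -0.01] shift target-axes [ 1.77 10.52 -0.18]
 yaw 170.53 turn units [-45.     0.02  -0.01] shift target-axes [  1.77 -10.52   0.18]
```

Emit:
drive_tool(
  plan=[0, 0.95, -0.02, 0, 0, 0, 0, 0.95, -0.02, 0, 0, 0, 0, 0.95, -0.02, 0, 0, 0, 0, 0.95, -0.02, 0, 0, 0, 0, 0.95, -0.02, 0, 0, 0, 0, 0.95, -0.02, 0, 0, 0, 0, 0.95, -0.02, 0, 0, 0, 0, 0.95, -0.02, 0, 0, 0, 0, 0.95, -0.02, 0, 0, 0, 0, 0.95, 0, 0, 0, 0],
)

```text
clock: 26.88
eef_pos: [0.6829, 0.0387, 0.131]
tcp_rot: [-0.455, -0.538, -0.459, 0.541]
wrist_force: [0.3, -0.8, -3.6]
grip_width: 0.039
```

Emit:
drive_tool(
  plan=[0.4, 0.95, 0, 0, 0, 0, 0.6, 0, 0, 0, 0, 0, 0.6, 0, 0, 0, 0, 0, 0, 0, 0, 0, 0, 0, 0, 0, 0, 0, 0, 0, 0, 0, 0, 0, 0, 0, 0, 0, 0, 0, 0, 0],
)

```text
clock: 27.47
eef_pos: [0.7024, 0.0359, 0.1042]
tcp_rot: [0.457, 0.54, 0.457, -0.539]
wrist_force: [-0.0, -0.2, -1.7]
grip_width: 0.039
```

```bash
python3 - <<'E'
from h import *
rows([.704,.0355,.0840],-9.47)
im,P=grab("wrist"); z=manip.read_state()["eef_pos"][2]-.0086
for d in models.masks_of("wrist","small_v")[:1]:
    m=np.array(d["pixels"]); r=fit("wrist",P,m,"small_v",[.704,.035],z=z,yaws=(-10,)); print(d["score"],np.round(r,4),m.sum())
E
```

```text
pos [0.7024 0.0359 0.1042] shift now-axes units [1.01 0.08 0.01]  mm [  1.6  -0.4 -20.2]
 yaw -9.47 turn units [ 0.   -0.   -0.02] shift target-axes [1.01 0.08 0.01]
 yaw 170.53 turn units [-45.     0.03  -0.01] shift target-axes [ 1.01 -0.08 -0.01]
0.8 [ 0.7014  0.0359 -9.058   0.964 ] 7152
```

Emit:
drive_tool(
  plan=[0.3, 0.05, 0.01, 0, 0, 0, 0.3, 0.04, 0, 0, 0, 0, 0.2, 0, 0, 0, 0, 0, 0.1, 0, 0, 0, 0, 0, 0, 0, 0, 0, 0, 0, 0, 0, 0, 0, 0, 0, 0, 0, 0, 0, 0, 0],
)

```text
clock: 28.15
eef_pos: [0.7043, 0.0352, 0.0851]
tcp_rot: [0.457, 0.54, 0.457, -0.54]
wrist_force: [0.1, 0.2, -2.2]
grip_width: 0.0385
```

```bash
python3 - <<'E'
from h import *
rows([.704,.0355,.0840],-9.47)
print(manip.read_state()["wrist_force"])
E
```

```text
pos [0.7043 0.0352 0.0851] shift now-axes units [ 0.05 -0.02 -0.01]  mm [-0.3  0.3 -1.1]
 yaw -9.47 turn units [-0. -0. -0.] shift target-axes [ 0.05 -0.02 -0.01]
 yaw 170.53 turn units [45. -0.  0.] shift target-axes [0.05 0.02 0.01]
[ 0.1469  0.1961 -2.2459]
```

Emit:
drive_tool(
  plan=[0.06, -0.02, 0, 0, 0, 0, 0.04, 0, 0, 0, 0, 0, 0, 0, 0, 0, 0, 0, 0, 0, 0, 0, 0, 0],
)

```text
clock: 28.48
eef_pos: [0.704, 0.0352, 0.0837]
tcp_rot: [0.457, 0.54, 0.457, -0.539]
wrist_force: [0.5, 0.5, -0.8]
grip_width: 0.0386
```

Emit:
drive_tool(
  plan=[0, 0, 0, 0, 0, 0, 0, 0, 0, 0, 0, 0, 0, 0, 0, 0, 0, 0, 0, 0, 0, 0, 0, 0],
  grip=0.75,
)

```text
clock: 28.82
eef_pos: [0.7041, 0.0352, 0.0836]
tcp_rot: [0.457, 0.54, 0.457, -0.539]
wrist_force: [0.2, -0.3, 0.7]
grip_width: 0.0641
```

Emit:
drive_tool(
  plan=[-0.3, 0, 0, 0, 0, 0, -0.6, 0, 0, 0, 0, 0, -0.8, 0, 0, 0, 0, 0, -0.8, 0, 0, 0, 0, 0, -0.8, 0, 0, 0, 0, 0, 0, 0, 0, 0, 0, 0, 0, 0, 0, 0, 0, 0],
  grip=0.9,
)

```text
clock: 29.4
eef_pos: [0.705, 0.0352, 0.1519]
tcp_rot: [0.458, 0.541, 0.456, -0.538]
wrist_force: [-0.4, -1.0, 0.3]
grip_width: 0.0771
```

```bash
python3 - <<'E'
from h import *
im,P=grab("wrist")
for n,z in(("small_v",.075),("packing_plate",.065)):
  for d in models.masks_of("wrist",n)[:1]:
    m=np.array(d["pixels"]); r=fit("wrist",P,m,n,[.704,.035],z=z,yaws=(-10,)); print(n,d["score"],np.round(r,4),m.sum())
rows([.4917,-.0773,.15],-9.1)
E
```

```text
small_v 0.68 [ 0.703   0.0347 -9.6223  0.9787] 3308
packing_plate 0.84 [ 0.7026  0.0354 -8.7278  0.16  ] 527
pos [0.7031 0.0352 0.1477] shift now-axes units [-0.09 -9.5   7.29]  mm [-211.4 -112.5    2.3]
 yaw -9.1 turn units [-0.09  0.    0.03] shift target-axes [-0.12 -9.55  7.23]
 yaw 170.9 turn units [44.91  0.05 -0.01] shift target-axes [-0.12  9.55 -7.23]
```

Emit:
drive_tool(
  plan=[0, -0.95, 0.73, -0.09, 0, 0, 0, -0.95, 0.73, 0, 0, 0, 0, -0.95, 0.73, 0, 0, 0, 0, -0.95, 0.73, 0, 0, 0, 0, -0.95, 0.73, 0, 0, 0, 0, -0.95, 0.73, 0, 0, 0, 0, -0.95, 0.73, 0, 0, 0, 0, -0.95, 0.73, 0, 0, 0, 0, -0.95, 0.73, 0, 0, 0, 0, -0.95, 0.73, 0, 0, 0],
)

```text
clock: 30.38
eef_pos: [0.4911, -0.0789, 0.1476]
tcp_rot: [-0.458, -0.538, -0.46, 0.539]
wrist_force: [0.0, -1.0, 0.1]
grip_width: 0.077
```

Emit:
drive_tool(
  plan=[0.3, 0, 0, 0, 0, 0, 0, 0, 0, 0, 0, 0, 0, 0, 0, 0, 0, 0, 0, 0, 0, 0, 0, 0],
)

```text
clock: 30.72
eef_pos: [0.4934, -0.0783, 0.1426]
tcp_rot: [-0.459, -0.538, -0.459, 0.538]
wrist_force: [-0.6, 0.5, 0.2]
grip_width: 0.0768
```

```bash
python3 - <<'E'
from h import *
im,P=grab("wrist","bv.png")
m=getmask("wrist",P,"big_v",[.492,-.077,.04],60)
if m is not None: print(np.round(fit("wrist",P,m,"big_v",[.492,-.077],yaws=(-10,)),4),m.sum(),im[m].mean(0))
rows([.4917,-.0773,.028],-9.1)
E
```

```text
[ 0.4909 -0.0776 -7.8745  0.9726] 3377 [75.1025 79.2618 80.0853]
pos [ 0.4937 -0.0783  0.1429] shift now-axes units [ 5.74 -0.1  -0.03]  mm [  -2.     1.  -114.9]
 yaw -9.1 turn units [ 0.01 -0.    0.  ] shift target-axes [ 5.74 -0.1  -0.03]
 yaw 170.9 turn units [-44.99  -0.01  -0.01] shift target-axes [5.74 0.1  0.03]
```

View pics/bv.png

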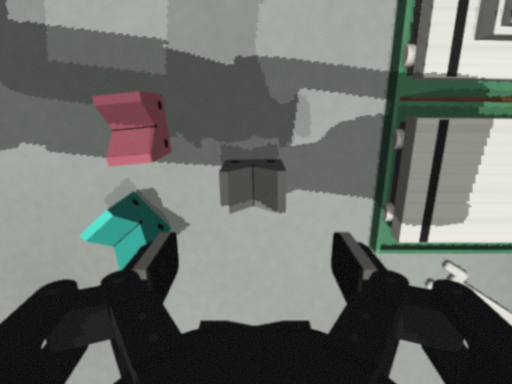

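Grey big V at (253,183) with groove up-down (along y). Turquoise (130,225) and pink (135,130) lie to the left, clear of the fingers. Descend and grip.

Emit:
drive_tool(
  plan=[0.8, -0.1, -0.03, -0.1, 0, 0, 0.9, 0, 0, 0, 0, 0, 0.9, 0, 0, 0, 0, 0, 0.9, 0, 0, 0, 0, 0, 0.9, 0, 0, 0, 0, 0, 0.8, 0, 0, 0, 0, 0, 0.5, 0, 0, 0, 0, 0, 0.3, 0, 0, 0, 0, 0, 0, 0, 0, 0, 0, 0, 0, 0, 0, 0, 0, 0],
)

```text
clock: 31.65
eef_pos: [0.4917, -0.0778, 0.0234]
tcp_rot: [0.461, 0.537, 0.461, -0.536]
wrist_force: [0.0, 0.4, 0.2]
grip_width: 0.0769
```

Emit:
drive_tool(
  plan=[0, 0, 0, 0, 0, 0, 0, 0, 0, 0, 0, 0, 0, 0, 0, 0, 0, 0, 0, 0, 0, 0, 0, 0, 0, 0, 0, 0, 0, 0],
  grip=0.45,
)

```text
clock: 32.07
eef_pos: [0.4921, -0.0781, 0.0246]
tcp_rot: [0.461, 0.537, 0.46, -0.536]
wrist_force: [0.1, 0.7, 6.1]
grip_width: 0.0528
```

```bash
python3 - <<'E'
from h import *
im,P=grab("wrist")
m=getmask("wrist",P,"big_v",[.492,-.077,.04],80)
if m is not None:
    r=fit("wrist",P,m,"big_v",[.492,-.077],yaws=(-9,)); print(np.round(r,4),m.sum())
    p,R=pose(); print("V in tool mm",R.inv().apply(np.array([r[0],r[1],0])-p)*1e3)
rows([.4917,-.0773,.022],-8.7)
E
```

```text
[ 0.4914 -0.0773 -8.3734  0.9829] 12576
V in tool mm [24.6703 -0.9104 -0.6773]
pos [ 0.4921 -0.0781  0.0247] shift now-axes units [ 0.13 -0.03 -0.03]  mm [-0.4  0.8 -2.7]
 yaw -8.7 turn units [-0.    0.   -0.04] shift target-axes [ 0.13 -0.03 -0.03]
 yaw 171.3 turn units [45.   -0.06 -0.  ] shift target-axes [0.13 0.03 0.03]
```

Emit:
drive_tool(
  plan=[-0.4, 0, 0, 0, 0, 0, -0.9, 0, 0, 0.19, 0, 0, -0.9, 0, 0, 0, 0, 0, -0.9, 0, 0, 0, 0, 0, -0.9, 0, 0, 0, 0, 0, -0.9, 0, 0, 0, 0, 0, -0.9, 0, 0, 0, 0, 0, 0, 0, 0, 0, 0, 0, 0, 0, 0, 0, 0, 0],
)

```text
clock: 32.92
eef_pos: [0.4909, -0.0777, 0.1385]
tcp_rot: [-0.457, -0.54, -0.457, 0.54]
wrist_force: [0.0, -0.4, -8.5]
grip_width: 0.053
```

```bash
python3 - <<'E'
from h import *
rows([.6809,-.1038,.1],-9.47)
E
```

```text
pos [ 0.4909 -0.0777  0.1385] shift now-axes units [ 1.92  9.59 -0.28]  mm [190.  -26.1 -38.5]
 yaw -9.47 turn units [ 0.   -0.    0.01] shift target-axes [ 1.92  9.59 -0.28]
 yaw 170.53 turn units [-45.    -0.01  -0.  ] shift target-axes [ 1.92 -9.59  0.28]
```

Emit:
drive_tool(
  plan=[0, 0.96, -0.04, 0, 0, 0, 0, 0.96, -0.04, 0, 0, 0, 0, 0.96, -0.04, 0, 0, 0, 0, 0.96, -0.04, 0, 0, 0, 0, 0.96, -0.04, 0, 0, 0, 0, 0.96, -0.04, 0, 0, 0, 0, 0.96, -0.04, 0, 0, 0, 0, 0.96, 0, 0, 0, 0, 0, 0.96, 0, 0, 0, 0, 0, 0.95, 0, 0, 0, 0],
)

```text
clock: 33.75
eef_pos: [0.6803, -0.1036, 0.1343]
tcp_rot: [-0.455, -0.538, -0.459, 0.541]
wrist_force: [-0.8, -0.1, -6.2]
grip_width: 0.0536
```

Emit:
drive_tool(
  plan=[0.5, 0, 0, 0, 0, 0, 0.6, 0, 0, 0, 0, 0, 0.7, 0, 0, 0, 0, 0, 0.5, 0, 0, 0, 0, 0, 0, 0, 0, 0, 0, 0, 0, 0, 0, 0, 0, 0, 0, 0, 0, 0, 0, 0],
)

```text
clock: 34.33
eef_pos: [0.681, -0.1038, 0.0931]
tcp_rot: [0.457, 0.54, 0.457, -0.54]
wrist_force: [0.5, -0.2, -7.3]
grip_width: 0.0529
```

```bash
python3 - <<'E'
from h import *
rows([.6809,-.1038,.0697],-9.47)
im,P=grab("wrist"); z=manip.read_state()["eef_pos"][2]-.0247
m=getmask("wrist",P,"big_v",[.68,-.103,.1],80)
if m is not None: r=fit("wrist",P,m,"big_v",[.681,-.103],z=z,yaws=(-9,)); print(np.round(r,4),m.sum())
E
```

```text
pos [ 0.681  -0.1038  0.0931] shift now-axes units [ 1.17 -0.01  0.  ]  mm [ -0.1   0.  -23.4]
 yaw -9.47 turn units [-0. -0.  0.] shift target-axes [ 1.17 -0.01  0.  ]
 yaw 170.53 turn units [45.  0.  0.] shift target-axes [ 1.17  0.01 -0.  ]
[ 0.6805 -0.1027 -8.9316  0.9663] 12234
```

Emit:
drive_tool(
  plan=[0.4, 0, 0, 0, 0, 0, 0.35, 0, 0, 0, 0, 0, 0.2, 0, 0, 0, 0, 0, 0.1, 0, 0, 0, 0, 0, 0.07, 0, 0, 0, 0, 0, 0, 0, 0, 0, 0, 0, 0, 0, 0, 0, 0, 0],
)

```text
clock: 35.02
eef_pos: [0.6815, -0.1039, 0.0708]
tcp_rot: [0.457, 0.54, 0.457, -0.539]
wrist_force: [0.2, 0.3, -7.6]
grip_width: 0.0532
```

```bash
python3 - <<'E'
from h import *
rows([.6809,-.1038,.0697],-9.47); print(manip.read_state()["wrist_force"])
E
```

```text
pos [ 0.6815 -0.1039  0.0708] shift now-axes units [ 0.05 -0.03  0.  ]  mm [-0.6  0.1 -1.1]
 yaw -9.47 turn units [-0.   -0.   -0.01] shift target-axes [ 0.05 -0.03  0.  ]
 yaw 170.53 turn units [45.   -0.01  0.  ] shift target-axes [ 0.05  0.03 -0.  ]
[ 0.2332  0.2837 -7.5721]
```

Emit:
drive_tool(
  plan=[0.05, -0.02, 0, 0, 0, 0, 0.05, -0.02, 0, 0, 0, 0, 0, 0, 0, 0, 0, 0, 0, 0, 0, 0, 0, 0],
)

```text
clock: 35.35
eef_pos: [0.6812, -0.1039, 0.0698]
tcp_rot: [0.458, 0.54, 0.456, -0.539]
wrist_force: [0.9, 0.2, -4.2]
grip_width: 0.0532
```

Emit:
drive_tool(
  plan=[0, 0, 0, 0, 0, 0, 0, 0, 0, 0, 0, 0, 0, 0, 0, 0, 0, 0, 0, 0, 0, 0, 0, 0],
  grip=0.9,
)

```text
clock: 35.68
eef_pos: [0.6813, -0.1039, 0.0702]
tcp_rot: [0.458, 0.54, 0.456, -0.539]
wrist_force: [0.6, -0.2, -0.6]
grip_width: 0.0768
```

Emit:
drive_tool(
  plan=[-0.3, 0, 0, 0, 0, 0, -0.8, 0, 0, 0, 0, 0, -1, 0, 0, 0, 0, 0, -1, 0, 0, 0, 0, 0, -1, 0, 0, 0, 0, 0, -1, 0, 0, 0, 0, 0, -1, 0, 0, 0, 0, 0, -1, 0, 0, 0, 0, 0, -1, 0, 0, 0, 0, 0, 0, 0, 0, 0, 0, 0],
  grip=1,
)

```text
clock: 36.52
eef_pos: [0.6824, -0.1041, 0.2377]
tcp_rot: [0.46, 0.542, 0.454, -0.537]
wrist_force: [-0.4, -0.1, 1.1]
grip_width: 0.0853
```

```bash
python3 - <<'E'
from h import *
im,P=grab("wrist","two.png")
for n,z,x in(("small_v",.075,[.704,.035]),("big_v",.045,[.681,-.103])):
    m=getmask("wrist",P,n,[*x,z+.03],60)
    if m is not None: print(n,np.round(fit("wrist",P,m,n,x,z=z,yaws=(-9,)),4),m.sum())
rows([.45,-.36,.27],95)
E
```

```text
small_v [ 0.7032  0.0361 -8.5959  0.9876] 2211
big_v [ 0.6803 -0.1038 -8.9269  0.9647] 2255
pos [ 0.6803 -0.1037  0.2302] shift now-axes units [-1.99 -9.25 14.54]  mm [-230.3 -256.3   39.8]
 yaw 95 turn units [-26.12  -0.01   0.  ] shift target-axes [ -1.99 -11.76 -12.59]
 yaw 275 turn units [18.88  0.    0.01] shift target-axes [-1.99 11.76 12.59]
```

Emit:
drive_tool(
  plan=[-0.2, -0.617, 0.969, 0, 0, 0, -0.2, -0.617, 0.969, 0, 0, 0, -0.2, -0.617, 0.969, 0, 0, 0, -0.2, -0.617, 0.969, 0, 0, 0, -0.2, -0.617, 0.969, 0, 0, 0, -0.2, -0.617, 0.969, 0, 0, 0, -0.2, -0.617, 0.969, 0, 0, 0, -0.2, -0.617, 0.969, 0, 0, 0, -0.2, -0.617, 0.969, 0, 0, 0, -0.2, -0.617, 0.969, 0, 0, 0],
)

```text
clock: 37.5
eef_pos: [0.5253, -0.2749, 0.2681]
tcp_rot: [-0.455, -0.539, -0.459, 0.54]
wrist_force: [0.1, -0.1, 0.0]
grip_width: 0.0854
```

Emit:
drive_tool(
  plan=[0, -0.617, 0.969, -1, 0, 0, 0, -0.55, 0.99, -1, 0, 0, 0, -0.5, 1, -1, 0, 0, 0, -0.4, 1, -1, 0, 0, 0, -0.4, 1, -1, 0, 0, 0, 0, 0, -1, 0, 0, 0, 0, 0, -1, 0, 0, 0, 0, 0, -1, 0, 0, 0, 0, 0, -1, 0, 0, 0, 0, 0, -1, 0, 0],
)

```text
clock: 38.33
eef_pos: [0.4747, -0.3708, 0.2678]
tcp_rot: [0.613, 0.35, 0.616, -0.349]
wrist_force: [0.3, -0.5, 0.4]
grip_width: 0.0856
```

Emit:
drive_tool(
  plan=[0, 0, 0, -1, 0, 0, 0, 0, 0, -1, 0, 0, 0, 0, 0, -1, 0, 0, 0, 0, 0, -1, 0, 0, 0, 0, 0, -1, 0, 0, 0, 0, 0, -1, 0, 0, 0, 0, 0, -1, 0, 0, 0, 0, 0, -1, 0, 0, 0, 0, 0, -1, 0, 0, 0, 0, 0, -1, 0, 0],
)

```text
clock: 39.17
eef_pos: [0.4748, -0.3706, 0.2679]
tcp_rot: [0.696, 0.119, 0.698, -0.117]
wrist_force: [-1.0, -1.0, 0.7]
grip_width: 0.0854
```

Emit:
drive_tool(
  plan=[0, 0, 0, -1, 0, 0, 0, 0, 0, -1, 0, 0, 0, 0, 0, -1, 0, 0, 0, 0, 0, -1, 0, 0, 0, 0, 0, -1, 0, 0, 0, 0, 0, 0, 0, 0, 0, 0, 0, 0, 0, 0, 0, 0, 0, 0, 0, 0],
)

```text
clock: 39.83
eef_pos: [0.4751, -0.3709, 0.2693]
tcp_rot: [0.707, -0.002, 0.708, 0.003]
wrist_force: [-0.1, -0.1, -0.4]
grip_width: 0.0854
```

```bash
python3 - <<'E'
from h import *
im,P=grab("wrist")
for d in models.masks_of("wrist","shaft")[:2]:
    m=np.array(d["pixels"]); r=fit("wrist",P,m,"shaft",[.466,-.376],z=.045,yaws=(0,5,10)); print(d["score"],np.round(r,4),m.sum())
r=r if False else r
print(manip.read_state()["joints"])
ov=im.copy(); cs,_=cv2.findContours(cv2.resize(render("wrist",P,SOL["shaft"],[r[0],r[1],np.radians(r[2])],.045),(512,384),interpolation=cv2.INTER_AREA),0,2); cv2.drawContours(ov,cs,-1,(0,0,255),1); cv2.imwrite("pics/sh.png",cv2.flip(ov,-1))
rows([.47,-.375,.15],93)
E
```

```text
0.8 [ 0.4666 -0.3754  2.946   0.9754] 4542
[-0.7569  0.2037  1.1634  0.0001  1.7756 -2.336 ]
pos [ 0.4753 -0.371   0.27  ] shift now-axes units [ 6.   -0.2  -0.26]  mm [  -5.3   -4.  -120. ]
 yaw 93 turn units [-0.63 -0.01 -0.01] shift target-axes [ 6.   -0.18 -0.27]
 yaw 273 turn units [44.37 -0.02  0.02] shift target-axes [6.   0.18 0.27]
```

View pics/sh.png

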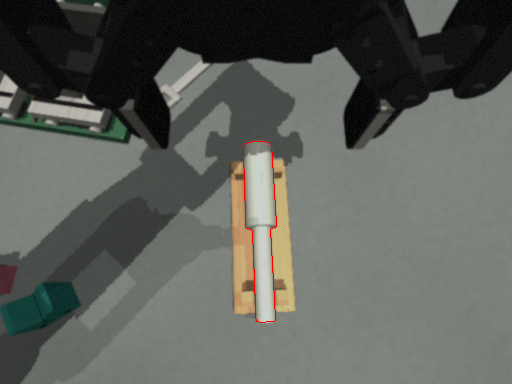

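Outline fits the shaft: shoulder at (262,227), thick end towards the top, away from the robot. Go to the grip point, 22 mm along the thick part.

Emit:
drive_tool(
  plan=[0.8, -0.04, 0.09, -0.2, 0, 0, 0.8, -0.04, 0.09, -0.2, 0, 0, 0.8, -0.04, 0.09, -0.2, 0, 0, 0.8, -0.04, 0.09, -0.1, 0, 0, 0.8, -0.04, 0.09, 0, 0, 0, 0.8, 0, 0.09, 0, 0, 0, 0.8, 0, 0.09, 0, 0, 0, 0, 0, 0, 0, 0, 0, 0, 0, 0, 0, 0, 0, 0, 0, 0, 0, 0, 0],
)

```text
clock: 40.77
eef_pos: [0.4884, -0.375, 0.1597]
tcp_rot: [0.707, -0.021, 0.706, 0.02]
wrist_force: [0.6, 0.0, 0.7]
grip_width: 0.0854
```

```bash
python3 - <<'E'
from h import *
im,P=grab("wrist")
for d in models.masks_of("wrist","shaft")[:1]:
    m=np.array(d["pixels"]); r=fit("wrist",P,m,"shaft",[.466,-.376],z=.045,yaws=(3,)); print(d["score"],np.round(r,4),m.sum())
rows([.4886,-.3743,.025],92.95)
E
```

```text
0.83 [ 0.4671 -0.3753  3.0786  0.9632] 9318
pos [ 0.4887 -0.3752  0.1606] shift now-axes units [ 6.78  0.06 -0.02]  mm [  -0.1    0.9 -135.6]
 yaw 92.95 turn units [0.09 0.03 0.03] shift target-axes [ 6.78  0.05 -0.  ]
 yaw 272.95 turn units [-44.91  -0.05   0.05] shift target-axes [ 6.78 -0.05  0.  ]
```

Emit:
drive_tool(
  plan=[0.8, 0.05, 0.02, 0.07, 0, 0, 0.9, 0, 0, 0, 0, 0, 0.9, 0, 0, 0, 0, 0, 0.9, 0, 0, 0, 0, 0, 0.9, 0, 0, 0, 0, 0, 0.9, 0, 0, 0, 0, 0, 0.7, 0, 0, 0, 0, 0, 0.5, 0, 0, 0, 0, 0, 0.3, 0, 0, 0, 0, 0, 0, 0, 0, 0, 0, 0],
  grip=0.9,
)

```text
clock: 41.7
eef_pos: [0.4881, -0.3733, 0.0219]
tcp_rot: [0.706, -0.018, 0.707, 0.019]
wrist_force: [-0.4, 0.6, 0.0]
grip_width: 0.077
```

Emit:
drive_tool(
  plan=[0, 0, 0, 0, 0, 0, 0, 0, 0, 0, 0, 0, 0, 0, 0, 0, 0, 0, 0, 0, 0, 0, 0, 0],
)

```text
clock: 42.03
eef_pos: [0.489, -0.3741, 0.0239]
tcp_rot: [0.707, -0.019, 0.706, 0.018]
wrist_force: [1.3, -0.4, 0.3]
grip_width: 0.0766
```

Emit:
drive_tool(
  plan=[0, 0, 0, 0, 0, 0, 0, 0, 0, 0, 0, 0, 0, 0, 0, 0, 0, 0, 0, 0, 0, 0, 0, 0, 0, 0, 0, 0, 0, 0, 0, 0, 0, 0, 0, 0],
  grip=0.3,
)

```text
clock: 42.53
eef_pos: [0.4887, -0.3749, 0.0234]
tcp_rot: [0.707, -0.02, 0.707, 0.018]
wrist_force: [0.3, -3.9, 1.6]
grip_width: 0.0383
```

```bash
python3 - <<'E'
from h import *
im,P=grab("wrist")
for d in models.masks_of("wrist","shaft")[:1]:
    m=np.array(d["pixels"]); r=fit("wrist",P,m,"shaft",[.467,-.3753],z=.045,yaws=(3,)); print(d["score"],np.round(r,4),m.sum())
    p,R=pose(); print("shoulder in tool mm",R.inv().apply(np.array([r[0],r[1],.045])-p)*1e3)
rows([.4886,-.3743,.025],92.95)
E
```

```text
0.91 [ 0.467  -0.3753  2.98    0.8145] 22580
shoulder in tool mm [-21.609    0.6284 -21.6841]
pos [ 0.4887 -0.3749  0.0234] shift now-axes units [-0.08  0.03 -0.01]  mm [-0.1  0.6  1.6]
 yaw 92.95 turn units [0.02 0.01 0.04] shift target-axes [-0.08  0.03 -0.01]
 yaw 272.95 turn units [-44.98  -0.06   0.02] shift target-axes [-0.08 -0.03  0.01]
```

Emit:
drive_tool(
  plan=[-0.2, 0, 0, 0, 0, 0, -0.4, 0, 0, 0, 0, 0, -0.6, 0, 0, 0, 0, 0, -0.9, 0, 0, 0, 0, 0, -0.9, 0, 0, 0, 0, 0, -1, 0, 0, 0, 0, 0, -1, 0, 0, 0, 0, 0, -1, 0, 0, 0, 0, 0, -1, 0, 0, 0, 0, 0, -0.6, 0, 0, 0, 0, 0],
)

```text
clock: 43.47
eef_pos: [0.489, -0.3731, 0.1775]
tcp_rot: [0.708, -0.019, 0.706, 0.019]
wrist_force: [0.4, 0.0, -3.2]
grip_width: 0.0385
```

Emit:
drive_tool(
  plan=[-0.3, 0, 0, 0, 0, 0, 0, 0, 0, 0.3, 0, 0, 0, 0, 0, 0.6, 0, 0, 0, 0, 0, 0.8, 0, 0, 0, 0, 0, 0.8, 0, 0, 0, 0, 0, 0.8, 0, 0, 0, 0, 0, 0.8, 0, 0, 0, 0, 0, 0.8, 0, 0, 0, 0, 0, 0.8, 0, 0, 0, 0, 0, 0.8, 0, 0],
)

```text
clock: 44.3
eef_pos: [0.4877, -0.3727, 0.1781]
tcp_rot: [0.691, 0.143, 0.694, -0.141]
wrist_force: [0.9, -0.4, -4.0]
grip_width: 0.0384
```

```bash
python3 - <<'E'
from h import *
rows([.6891,-.0555,.18],-9.47)
im,P=grab("wrist","carry.png"); s=manip.read_state(); print(s["grip_width"],s["moment"],s["wrist_force"],s["joints"])
p,R=pose(); z=R.apply([0,0,1]); y0=np.degrees(np.arctan2(z[1],z[0])); g=p+R.apply([-.0216,0,-.0217])
for d in models.masks_of("wrist","shaft")[:1]:
    m=np.array(d["pixels"]); r=fit("wrist",P,m,"shaft",g[:2],z=g[2],yaws=(y0,)); print(np.round(r,4),y0,"expected",g,R.inv().apply(np.array([r[0],r[1],g[2]])-p)*1e3)
E
```

```text
pos [ 0.4877 -0.3727  0.1781] shift now-axes units [-0.07 18.54  3.02]  mm [201.4 317.2   1.9]
 yaw -9.47 turn units [19.08 -0.07  0.02] shift target-axes [ -0.1    7.32 -17.3 ]
 yaw 170.53 turn units [-25.92  -0.02  -0.08] shift target-axes [-0.1  -7.32 17.3 ]
0.038448249653547366 [-0.0689 -0.0039 -0.0183] [ 0.1608  0.6681 -4.4698] [-0.7451  0.2475  1.292   0.0003  1.6069 -1.9101]
[  0.4677  -0.3638 -23.1873   0.813 ] -23.249384557841825 expected [ 0.4678 -0.3642  0.1998] [-21.5981   0.3317 -22.003 ]
```

Emit:
drive_tool(
  plan=[0, 0, 0, 0.9, 0, 0, 0, 0, 0, 1, 0, 0, 0, 0, 0, 1, 0, 0, 0, 0, 0, 1, 0, 0, 0, 0, 0, 1, 0, 0, 0, 0, 0, 1, 0, 0, 0, 0, 0, 1, 0, 0, 0, 0, 0, 1, 0, 0, 0, 0, 0, 1, 0, 0, 0, 0, 0, 1, 0, 0],
)

```text
clock: 45.23
eef_pos: [0.488, -0.373, 0.1791]
tcp_rot: [0.603, 0.368, 0.605, -0.367]
wrist_force: [-0.1, 0.9, -5.4]
grip_width: 0.0384
```

Emit:
drive_tool(
  plan=[0, 0, 0, 1, 0, 0, 0, 0, 0, 1, 0, 0, 0, 0, 0, 1, 0, 0, 0, 0, 0, 1, 0, 0, 0, 0, 0, 1, 0, 0, 0, 0, 0, 1, 0, 0, 0, 0, 0, 1, 0, 0, 0, 0, 0, 0.8, 0, 0, 0, 0, 0, 0.4, 0, 0, 0, 0, 0, 0, 0, 0],
)

```text
clock: 46.07
eef_pos: [0.488, -0.373, 0.1792]
tcp_rot: [0.475, 0.523, 0.477, -0.523]
wrist_force: [-0.1, -0.0, -4.3]
grip_width: 0.0389
```

```bash
python3 - <<'E'
from h import *
rows([.6891,-.0555,.18],-9.47)
E
```

```text
pos [ 0.488  -0.373   0.1792] shift now-axes units [ -0.02   8.54 -16.74]  mm [201.1 317.5   0.8]
 yaw -9.47 turn units [ 1.04 -0.03  0.03] shift target-axes [ -0.04   7.3  -17.32]
 yaw 170.53 turn units [-43.96  -0.05  -0.04] shift target-axes [-0.04 -7.3  17.32]
```

Emit:
drive_tool(
  plan=[0, 0.474, -0.93, 0, 0, 0, 0, 0.474, -0.93, 0, 0, 0, 0, 0.474, -0.93, 0, 0, 0, 0, 0.474, -0.93, 0, 0, 0, 0, 0.474, -0.93, 0, 0, 0, 0, 0.474, -0.93, 0, 0, 0, 0, 0.474, -0.93, 0, 0, 0, 0, 0.474, -0.93, 0, 0, 0, 0, 0.474, -0.93, 0, 0, 0, 0, 0.474, -0.93, 0, 0, 0],
)

```text
clock: 46.9
eef_pos: [0.6003, -0.1961, 0.1796]
tcp_rot: [-0.476, -0.522, -0.477, 0.523]
wrist_force: [0.9, -0.3, -5.5]
grip_width: 0.0383
```

Emit:
drive_tool(
  plan=[0, 0.474, -0.93, 0, 0, 0, 0, 0.474, -0.93, 0, 0, 0, 0, 0.474, -0.93, 0, 0, 0, 0, 0.474, -0.93, 0, 0, 0, 0, 0.474, -0.93, 0, 0, 0, 0, 0.474, -0.93, 0, 0, 0, 0, 0.474, -0.93, 0, 0, 0, 0, 0.474, -0.93, 0, 0, 0, 0, 0, 0, 0.6, 0, 0, 0, 0, 0, 0.44, 0, 0],
)

```text
clock: 47.73
eef_pos: [0.6897, -0.0543, 0.179]
tcp_rot: [-0.457, -0.539, -0.458, 0.54]
wrist_force: [-0.2, -0.9, -5.4]
grip_width: 0.0383
```

Emit:
drive_tool(
  plan=[0.5, 0, 0, 0, 0, 0, 0.5, 0, 0, 0, 0, 0, 0, 0, 0, 0, 0, 0, 0, 0, 0, 0, 0, 0, 0, 0, 0, 0, 0, 0],
)

```text
clock: 48.15
eef_pos: [0.6892, -0.0565, 0.1599]
tcp_rot: [-0.456, -0.539, -0.457, 0.54]
wrist_force: [0.5, 0.2, -4.0]
grip_width: 0.0382
```

```bash
python3 - <<'E'
from h import *
rows([.6891,-.0555,.0877],-9.47)
im,P=grab("wrist","over.png")
p,R=pose(); z=R.apply([0,0,1]); y0=np.degrees(np.arctan2(z[1],z[0])); g=p+R.apply([-.0216,0,-.0218])
for d in models.masks_of("wrist","shaft")[:1]:
    m=np.array(d["pixels"]); r=fit("wrist",P,m,"shaft",g[:2],z=g[2],yaws=(y0,)); print(np.round(r,4),y0,"expected",g,R.inv().apply(np.array([r[0],r[1],g[2]])-p)*1e3)
for n,z,x in(("small_v",.075,[.704,.035]),("big_v",.045,[.681,-.103])):
    m=getmask("wrist",P,n,[*x,z+.03],60)
    if m is not None: print(n,np.round(fit("wrist",P,m,n,x,z=z,yaws=(-9,)),4),m.sum())
grab("scene","over_s.png")
a=cv2.resize(cv2.imread("pics/over_s.png")[120:320,180:440],(780,600),interpolation=cv2.INTER_CUBIC); cv2.imwrite("pics/over_s2.png",a)
E
```

```text
pos [ 0.6892 -0.0565  0.1599] shift now-axes units [ 3.61 -0.01 -0.05]  mm [ -0.1   1.  -72.2]
 yaw -9.47 turn units [-0.01 -0.    0.02] shift target-axes [ 3.61 -0.01 -0.05]
 yaw 170.53 turn units [44.99  0.03  0.  ] shift target-axes [3.61 0.01 0.05]
[  0.6919  -0.0352 -99.5972   0.8098] -99.51360242161778 expected [ 0.6931 -0.035   0.1823] [-21.6001  -1.1384 -21.3825]
```

View pics/over_s2.png

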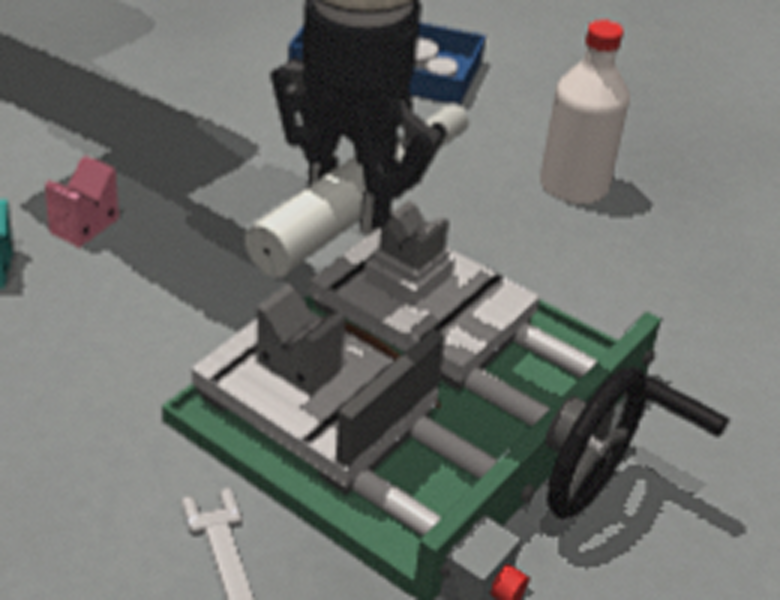

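Scene crop: shaft is level over both Vs, big V at (300,340), stack with small V at (412,240). Lower it.

Emit:
drive_tool(
  plan=[0.4, 0, -0.03, 0, 0, 0, 0.6, 0, -0.02, 0, 0, 0, 0.6, 0, 0, 0, 0, 0, 0.6, 0, 0, 0, 0, 0, 0.5, 0, 0, 0, 0, 0, 0.4, 0, 0, 0, 0, 0, 0.2, 0, 0, 0, 0, 0, 0, 0, 0, 0, 0, 0, 0, 0, 0, 0, 0, 0, 0, 0, 0, 0, 0, 0],
)

```text
clock: 49.23
eef_pos: [0.6904, -0.0553, 0.0957]
tcp_rot: [0.457, 0.54, 0.456, -0.539]
wrist_force: [-0.5, -0.3, -5.0]
grip_width: 0.0387
```

```bash
python3 - <<'E'
from h import *
rows([.6891,-.0555,.0877],-9.47)
E
```

```text
pos [ 0.6904 -0.0553  0.0957] shift now-axes units [ 0.4  -0.06  0.02]  mm [-1.3 -0.2 -8. ]
 yaw -9.47 turn units [-0.01 -0.   -0.03] shift target-axes [ 0.4  -0.06  0.02]
 yaw 170.53 turn units [44.99 -0.04  0.  ] shift target-axes [ 0.4   0.06 -0.02]
```

Emit:
drive_tool(
  plan=[0.1, -0.03, 0, 0, 0, 0, 0.1, -0.02, 0, 0, 0, 0, 0.07, 0, 0, 0, 0, 0, 0.05, 0, 0, 0, 0, 0, 0, 0, 0, 0, 0, 0, 0, 0, 0, 0, 0, 0],
)

```text
clock: 49.73
eef_pos: [0.6888, -0.0551, 0.0884]
tcp_rot: [0.457, 0.54, 0.457, -0.54]
wrist_force: [-0.2, -0.7, -5.3]
grip_width: 0.0388
```

```bash
python3 - <<'E'
from h import *
rows([.6891,-.0555,.0877],-9.47); s=manip.read_state(); print(s["wrist_force"],s["moment"])
E
```

```text
pos [ 0.6888 -0.0551  0.0884] shift now-axes units [0.03 0.02 0.02]  mm [ 0.3 -0.4 -0.7]
 yaw -9.47 turn units [-0.01 -0.   -0.  ] shift target-axes [0.03 0.02 0.02]
 yaw 170.53 turn units [44.99 -0.01  0.  ] shift target-axes [ 0.03 -0.02 -0.02]
[-0.1835 -0.6707 -5.3105] [-0.0241 -0.0536  0.0064]
```

Emit:
drive_tool(
  plan=[0.03, 0.01, 0.01, 0, 0, 0, 0.02, 0, 0.01, 0, 0, 0, 0, 0, 0, 0, 0, 0, 0, 0, 0, 0, 0, 0],
)

```text
clock: 50.07
eef_pos: [0.6892, -0.0552, 0.0879]
tcp_rot: [0.457, 0.54, 0.457, -0.539]
wrist_force: [0.3, 0.1, -2.1]
grip_width: 0.0385
```

Emit:
drive_tool(
  plan=[0.03, 0, 0, 0, 0, 0, 0, 0, 0, 0, 0, 0, 0, 0, 0, 0, 0, 0],
)

```text
clock: 50.32
eef_pos: [0.6892, -0.0553, 0.0878]
tcp_rot: [0.457, 0.54, 0.457, -0.539]
wrist_force: [-1.1, 0.4, 2.2]
grip_width: 0.0386
```

Emit:
drive_tool(
  plan=[0, 0, 0, 0, 0, 0, 0, 0, 0, 0, 0, 0, 0, 0, 0, 0, 0, 0, 0, 0, 0, 0, 0, 0, 0, 0, 0, 0, 0, 0],
  grip=0.8,
)

```text
clock: 50.73
eef_pos: [0.689, -0.0557, 0.0867]
tcp_rot: [0.457, 0.54, 0.457, -0.54]
wrist_force: [-0.3, 0.1, -0.1]
grip_width: 0.0681
```

Emit:
drive_tool(
  plan=[-0.2, 0, 0, 0, 0, 0, -0.4, 0, 0, 0, 0, 0, -0.7, 0, 0, 0, 0, 0, -0.9, 0, 0, 0, 0, 0, -0.9, 0, 0, 0, 0, 0, -0.9, 0, 0, 0, 0, 0, -0.9, 0, 0, 0, 0, 0, -0.9, 0, 0, 0, 0, 0, -0.5, 0, 0, 0, 0, 0, 0, 0, 0, 0, 0, 0],
)

```text
clock: 51.57
eef_pos: [0.6903, -0.0557, 0.2174]
tcp_rot: [0.459, 0.541, 0.455, -0.538]
wrist_force: [-0.7, 0.3, -0.3]
grip_width: 0.0684
```

Emit:
drive_tool(
  plan=[0, -0.9, 0, 0, 0, 0, 0, -0.9, 0, 0, 0, 0, 0, -0.9, 0, 0, 0, 0, 0, -0.9, 0, 0, 0, 0, 0, -0.9, 0, 0, 0, 0, 0, -0.9, 0, 0, 0, 0, 0, 0, 0, 0, 0, 0, 0, 0, 0, 0, 0, 0],
)

```text
clock: 52.23
eef_pos: [0.5818, -0.0375, 0.2122]
tcp_rot: [-0.457, -0.54, -0.457, 0.54]
wrist_force: [0.4, -0.5, 1.0]
grip_width: 0.0682
```

```bash
cat > chk.py <<'E'
from h import *
im,P=grab("wrist"); cv2.imwrite("pics/fin_w.png",cv2.resize(im,(800,600),interpolation=cv2.INTER_CUBIC))
y=-99.47
for d in models.masks_of("wrist","shaft")[:1]:
    m=np.array(d["pixels"]); r=fit("wrist",P,m,"shaft",[.692,-.034],z=.1093,yaws=(y,)); print("shaft wrist",np.round(r,4))
ims,Ps=grab("scene")
for d in models.masks_of("scene","shaft")[:1]:
    m=np.array(d["pixels"]); r=fit("scene",Ps,m,"shaft",[.692,-.034],z=.1093,yaws=(y,)); print("shaft scene",np.round(r,4))
cv2.imwrite("pics/fin_s.png",cv2.resize(ims[120:320,180:440],(780,600),interpolation=cv2.INTER_CUBIC))
for c,n in(("scene","bottle"),("scene","offcut_tray")): print(n,[toworld(c,d["location"]).round(3) for d in models.look_for(c,n)[:1]])
print(manip.read_state()["eef_pos"])
E
python3 chk.py
```

```text
shaft wrist [  0.6921  -0.0335 -99.3456   0.8687]
shaft scene [  0.6935  -0.0338 -98.6788   0.9379]
bottle [array([0.758, 0.276, 0.084])]
offcut_tray [array([0.514, 0.391, 0.018])]
[ 0.583  -0.0378  0.2123]
```

View pics/fin_w.png

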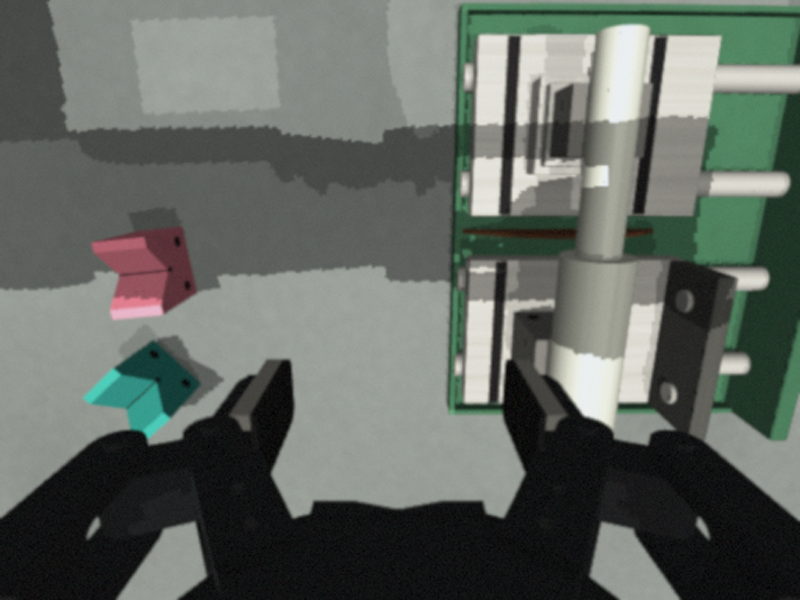

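View pics/fin_s.png

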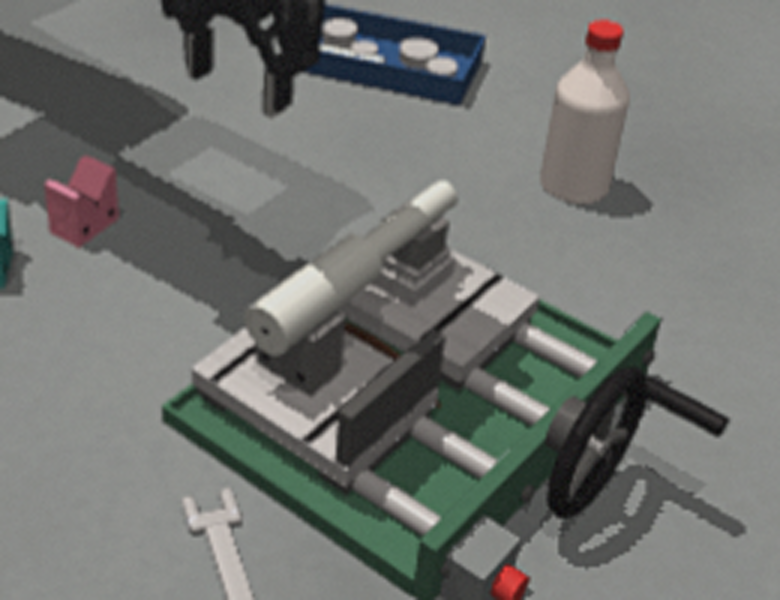

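The shaft lies level in both Vs, and the fitted shoulder is within about 0.5 mm of the wheel plane. The gripper is clear.

```bash
python3 -c "
from plant import manip; print(manip.sign_off(), manip.read_state()['clock'])"
```

```text
the job is handed in; nothing more can be done
the job is handed in; nothing more can be done
```

The job is done and handed in after about 52 s of robot time. The packing block, packing plate and small V-block are stacked in the middle of the off-cut bed, in that order. The big V-block stands in the middle of the clamping bed, and the shaft lies in both Vs, thick end in the big one.

- **Shaft:** the last wrist picture puts the shoulder about 0.5 mm from the wheel plane, and the shaft square to the wheel within about 0.2°. The scene camera also puts the shoulder within about 1 mm, but shows the shaft turned by 0.8°. That camera is farther away, so I trust the wrist picture more. Levelness I judged only by eye, in the scene picture.
- **Packing and V-blocks:** after each release, the fits put every part within about 1.5 mm of its bed's middle. Two of those fits could not be used: the block under the plate and the plate under the small V were mostly hidden.
- **Bystanders:** I never reached for the bottle, the tray or the pink and turquoise look-alikes. The bottle reads the same in the scene camera as at the start; the tray reads 10 mm different, beyond the networks' stated 4 mm. I did not look into that difference.
- **Forces:** the highest wrist force I saw between moves was about 9 N, and the gripper was open and clear of everything at hand-in.

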